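# Bring the earring box round and flip its lid open

### The arm

A 7-joint arm with a two-finger parallel gripper is mounted at the origin on the work surface. World frame = base frame: x ahead of the robot, y to its left, z up, the work surface at z = 0. Lengths are in m, angles in rad, forces in N, time in s.
With the tool pointing down it reaches from about 0.4 to 0.875 m from the base axis. Payload 19.3 kg.
Tool frame: the origin (TCP) lies midway between the tips of the shut fingers; the grasp point (between the pads) lies 19 mm behind it; z points along the fingers, y is the direction in which the jaws open and shut (so a half turn about z gives the same grasp; the last joint's range is limited). The gripper opens to 85 mm and grips with 20 to 120 N. Pads are 22 mm wide; open, the fingers measure 114 mm over their backs; the gripper's body (76 mm by 85 mm) begins 54 mm behind the grasp point. The pads swing forward as they close: fully open they stand 13 mm farther back than shut.
Start: joints at [1.087, 0.521, -0.036, 1.599, 0.021, 1.021, -0.113], TCP at [0.251, -0.572, 0.199] pointing down, gripper open.
Joint ranges: [-2.91, 2.91], [-0.3, 2.13], [-1.5, 1.42], [0.17, 2.43], [-1.26, 4.41], [0.16, 1.93], [-2.52, 2.52]. Speed limits (rad/s): [1.89, 1.89, 2.39, 2.39, 3.01, 3.01, 3.01].

### API

Orientations are given as a rotation vector (axis times angle).
In Python, from bench import sensors, imaging, ctrl gives the robot as it stands.
- The arm moves only by the tool carry_out, never from a script. Its argument "moves" is a list of rows, each an object with "gripper": the opening, from -1 (shut) to 1 (fully open), so that 0 is half open; "offset": the shift along the world's x, y, z in mm, a list of three; "twist": the turn, a rotation vector about the world's x, y, z in degrees, a list of three. A call has 1 to 5 rows; each row shifts and turns the pose as measured when the row begins; what a row does not reach is not made up. A row lasts 1/10 s, in which the tool goes at most 50 mm and 8.59 degrees, less where a joint would pass 70% of its speed; a pose out of reach is approached as far as the arm can. A call is refused whole if a number of a shift passes 50 or a number of a turn 8.59, either way. A call with a gripper value outside its range is refused whole. The fingers move at their own pace and stop on an object; "grip_force" is the grip in N (left out, the last holds). Time passes only in rows, so rows that do not move let the fingers close. It gives the time, the measured TCP pose, the force and the opening at its end, in the units of the state.
- sensors.state(): the state, without advancing time (a new reading comes with each control period).
- imaging.snapshot(name): name is "scene" or "top"; returns the picture (400x640x3 uint8, red, green, blue); there is no depth.
- imaging.camera_params(name): a dict with "fx", "fy", "cx", "cy" (pixels), "dist" ([k1, k2, p1, p2, k3] as OpenCV has them; the pictures are not rectified), "world_to_cam" (4x4, takes a point from world to camera coordinates). Camera axes: x right, y up, looking along -z (the intrinsics and any distortion apply to the point x, -y, -z); pixel columns grow to the right and rows downward; lengths in m; the calibration is good to about 2 mm. A picture is of the moment at which its call begins. camera_params takes no time and is no camera call.
- ctrl.close_job(): hands the job in, once; it reports no verdict.
The state is a dict: "clock": time; "joint_pos": joint angles; "joint_velocities": joint speeds; "effort": joint torques, N m; "tcp_pos": TCP position; "ee_rot": TCP orientation; "ft_force": force on the tool from outside, world axes, zero at the start; "torque": the same for the moment, N m; "width": finger opening in m.
Only numpy, scipy, OpenCV 4.12 (cv2) and the standard library are available. Lean on these libraries where they do the work, as an engineer would, in place of code of your own. Each camera call takes 0.05 s, during which the arm holds its last target.

### The job

Push the white turntable organiser round with a fingertip until the black earring box stands at the front, its lid tab pointing straight to the robot's side of the shelf. Then flip the box's hinged lid gently up and over with the fingertips, past upright, so that it stays leaning open by its own weight. Only touch and push: pick nothing up, pinch nothing, do not lean on the acrylic box, and leave the tin, comb and clip in the organiser and everything else on the shelf as it stands.

Things in the scene. Friction and masses are not known exactly. Their poses are not given: they have to be found in the camera images.
- foot: Fixed white round foot of the turntable, 210 mm across, almost hidden under the tray. Origin on the turning axis, at shelf height (z = 0); its x axis always points straight away from the robot's side of the shelf, its y axis to the left, however the tray is turned.
- hub (a point): Turning axis of the white round tray (302 mm across), on its inner floor, 22 mm above the shelf. The tray turns either way without end with light friction (0.06 N m), stops within a few degrees when let go, and cannot tip. Rim top 44 mm above the shelf. The point turns with the tray: z up, its -x axis points through the middle of the earring box's compartment.
- wall_a (a point): Top edge, 72 mm above the shelf, of a radial wall of the tray, 115 mm from the axis. The wall is upright, 4 mm thick and runs from the 22 mm wide hub to the rim. It lies 120 degrees anticlockwise (from above) of the hub point's x axis: the wall on the clockwise side of the earring box's compartment.
- wall_b (a point): The same point on an equal wall 120 degrees clockwise of the hub point's x axis: the wall on the anticlockwise side of the earring box's compartment.
- wall_c (a point): The same point on an equal wall along the hub point's x axis, opposite the earring box, between the tin's compartment and that of the comb and clip.
- box_front (a point): Centre of the front face of the earring box, 31 mm above its underside. The box is black acrylic, 80 mm deep, 100 mm wide, 62 mm high without lid, about 0.5 kg, and stands loose on the tray floor, front to the rim, hinge to the hub. The point's -x axis points out of the front face, z up. It does not move with the lid.
- lid_hinge (a point): Point in the middle of the lid's hinge axis, at the back top edge of the box (62 mm above its underside, 82 mm behind the front face). Axes as box_front; the hinge axis is the y axis. It does not turn with the lid.
- lid_tab (a point): Underside of the thumb tab, 92 mm from the hinge axis; moves with the lid. The lid is a flat plate (60 g) 5 mm thick, 102 mm wide, its underside level with the hinge when shut. The tab, 50 mm wide in the middle of the front edge, ends 102 mm from the hinge axis and stands out 20 mm from the front face, with nothing below it down to the tray.
- lid (a joint): Angle of the lid in rad: 0 shut, 1.57 upright, 1.95 leaning back against its stop. The hinge is nearly free (no spring): let go below about 1.55 the lid falls shut, beyond about 1.6 it falls back to the stop and stays there. Starts at 0.
- tin: Round aluminium tin with a knurled screw lid, 73 mm across, 42 mm high, standing loose in the compartment between wall_a and wall_c. Origin at the centre of its underside.
- comb: Bamboo comb, 120 x 36 x 6 mm, lying loose in the compartment between wall_b and wall_c. Origin at the centre of its underside, long axis x.
- clip: Aluminium hair clip, 64 x 14 x 8 mm, lying loose between the hub and the comb. Origin at the centre of its underside, long axis x.
- hanger: Folding wooden hanger, folded flat, 230 x 44 x 15 mm with a wire hook beyond one end, lying on the shelf to the left of the organiser. Origin at the centre of the underside of its wooden part.
- perfume: Amber glass perfume bottle, 34 x 50 mm, 102 mm high, standing on the shelf to the right of the organiser. Origin at the centre of its underside.
- cream_jar: Round cream jar, 56 mm across, 45 mm high, on the shelf to the right of the organiser. Origin at the centre of its underside.
- trinket_dish: Small white ceramic dish, 96 mm across, 24 mm high, on the shelf to the left of the organiser. Origin at the centre of its underside.

How it is judged:
By the outcome, as a careful person would: the job done as asked, in the order asked, and still so for the second after the job is handed in, with the robot touching nothing.
It also fails if it takes over 69 s, if anything falls off the work surface, if the arm or the gripper's body presses on something with over 40 N, if the wrist force passes 120 N, or if a joint passes its speed limit or range.

## Working session

There is one attempt and no reset: what is moved stays moved. The work goes in short steps, Python scripts to look and compute and a tool call to move; the robot and the scene stay as the last step left them, time stands still between calls to the robot, and variables do not carry over. Pictures are saved under pics/ and viewed, and the job is handed in when it is done.

Besides the shell and the picture viewer there is one more tool, called after "Emit:" as a command line: name --argument value ..., lists and objects as JSON in quotes. carry_out: Moves the arm, as the interface text tells. Its arguments: {"type":"object","properties":{"moves":{"type":"array"},"grip_force":{"type":"number"}},"required":["moves"]}

```bash
ls; mkdir -p pics; python3 - <<'E'
from bench import sensors, imaging
import cv2
s=sensors.state();print(s)
for n in("scene","top"):
    im=imaging.snapshot(n);cv2.imwrite(f"pics/{n}0.png",im[:,:,::-1]);p=imaging.camera_params(n);print(n,p)
E
```

```text
pics
{'clock': 0.0, 'joint_pos': array([ 1.08681073,  0.52200782, -0.0363123 ,  1.60000632,  0.02118488,
        1.02113145, -0.11276403]), 'joint_velocities': array([ 0.00093044, -0.00112629, -0.00057797,  0.00167215,  0.00190105,
       -0.00180511,  0.00140249]), 'effort': array([-1.07232307e-03, -9.27120137e+01,  1.97946198e+00, -3.69941032e+01,
        1.77650439e-02,  8.01346963e-03, -5.44800173e-05]), 'tcp_pos': array([ 0.25110133, -0.57191676,  0.19823039]), 'ee_rot': array([-3.07349261e+00, -6.45122453e-01,  4.98364059e-04]), 'ft_force': array([ 0.23966627,  0.46068829, -0.38302351]), 'torque': array([ 0.03098457, -0.00715288,  0.02198069]), 'width': 0.08561127777065847}
scene {'fx': 374.56134813747013, 'fy': 374.56134813747013, 'cx': 318.2761037877878, 'cy': 203.32451956689877, 'dist': array([0.00842127, 0.        , 0.        , 0.        , 0.        ]), 'world_to_cam': array([[-3.08467523e-01,  9.51234529e-01, -8.11646262e-04,
         2.06130091e-01],
       [-8.41238461e-01, -2.72399365e-01,  4.67029375e-01,
         4.91568474e-01],
       [ 4.44033376e-01,  1.44746183e-01,  8.84241429e-01,
        -1.24687223e+00],
       [ 0.00000000e+00,  0.00000000e+00,  0.00000000e+00,
         1.00000000e+00]])}
top {'fx': 428.55031172119675, 'fy': 428.55031172119675, 'cx': 318.2941122672314, 'cy': 201.88949659271492, 'dist': array([-0.0852947,  0.       ,  0.       ,  0.       ,  0.       ]), 'world_to_cam': array([[-0.02135759, -0.99973909,  0.00809921, -0.00938698],
       [ 0.98803679, -0.01986863,  0.15293311, -0.61117987],
       [-0.15273229,  0.0112686 ,  0.98820335, -1.1204093 ],
       [ 0.        ,  0.        ,  0.        ,  1.        ]])}
```

View pics/scene0.png

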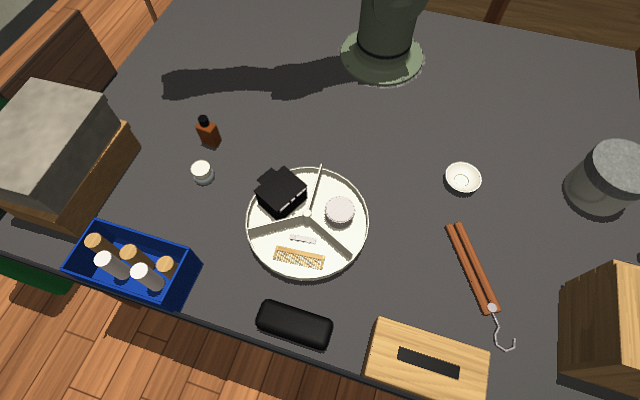

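View pics/top0.png

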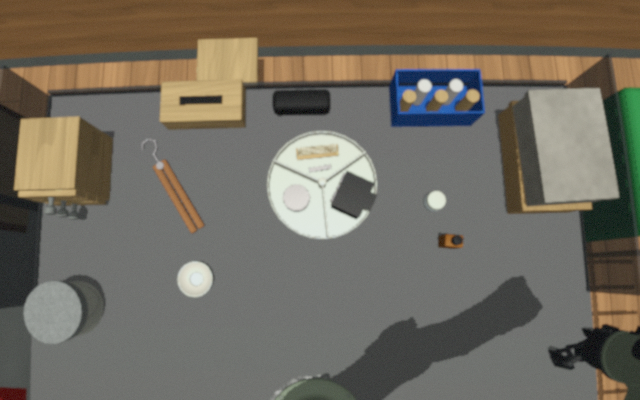

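```bash
cat > h.py <<'E'
import numpy as np, cv2
from bench import sensors, imaging
F=np.diag([1.,-1,-1])
def cam(n):
    p=imaging.camera_params(n);K=np.array([[p['fx'],0,p['cx']],[0,p['fy'],p['cy']],[0,0,1]])
    W=p['world_to_cam'];return K,p['dist'],F@W[:3,:3],F@W[:3,3]
def proj(n,P):
    K,d,R,t=cam(n);return cv2.projectPoints(np.array(P,float).reshape(-1,3),cv2.Rodrigues(R)[0],t,K,d)[0].reshape(-1,2)
def ray(n,uv,z):
    K,d,R,t=cam(n);q=cv2.undistortPoints(np.array(uv,float).reshape(-1,1,2),K,d).reshape(-1,2)
    D=np.c_[q,np.ones(len(q))]@R;C=-R.T@t;return C+D*((z-C[2])/D[:,2])[:,None]
def shot(n,f,box=None,s=4):
    im=imaging.snapshot(n)[:,:,::-1]
    cv2.imwrite(f"pics/{f}_raw.png",im)
    if box: im=im[box[1]:box[3],box[0]:box[2]]
    im=cv2.resize(im,None,fx=s,fy=s,interpolation=cv2.INTER_CUBIC);cv2.imwrite(f"pics/{f}.png",im)
E
python3 - <<'E'
import cv2
from h import *
im=cv2.imread('pics/top0.png')[120:250,255:395];cv2.imwrite('pics/t0.png',cv2.resize(im,None,fx=4,fy=4,interpolation=2))
im=cv2.imread('pics/scene0.png')[150:290,235:385];cv2.imwrite('pics/s0.png',cv2.resize(im,None,fx=4,fy=4,interpolation=2))
print(ray('top',[[322,184]],.072), ray('scene',[[307,215]],.072))
print(ray('top',[[267,186],[378,184],[323,131],[322,239]],.044))
print(ray('scene',[[246,221],[368,221],[307,280],[313,167]],.044))
E
```

```text
[[ 0.65535984 -0.03275305  0.072     ]] [[ 0.66662293 -0.02867197  0.072     ]]
[[ 0.65833633  0.11790477  0.044     ]
 [ 0.65791892 -0.18776206  0.044     ]
 [ 0.81260015 -0.03962072  0.044     ]
 [ 0.50986144 -0.02992335  0.044     ]]
[[ 0.71521827 -0.17028474  0.044     ]
 [ 0.62343359  0.11314896  0.044     ]
 [ 0.80853934  0.01876222  0.044     ]
 [ 0.51559783 -0.06409497  0.044     ]]
```

View pics/t0.png

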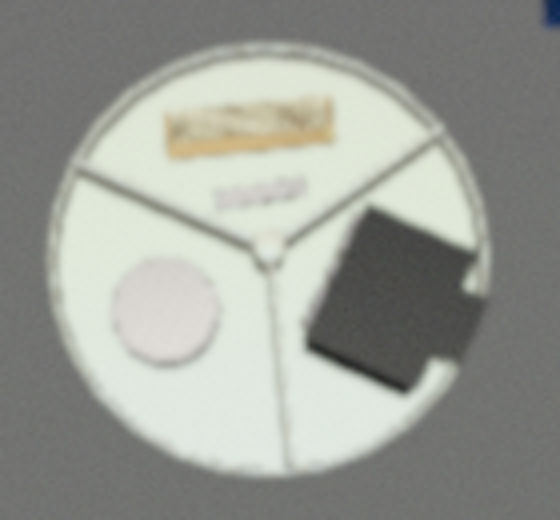

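View pics/s0.png

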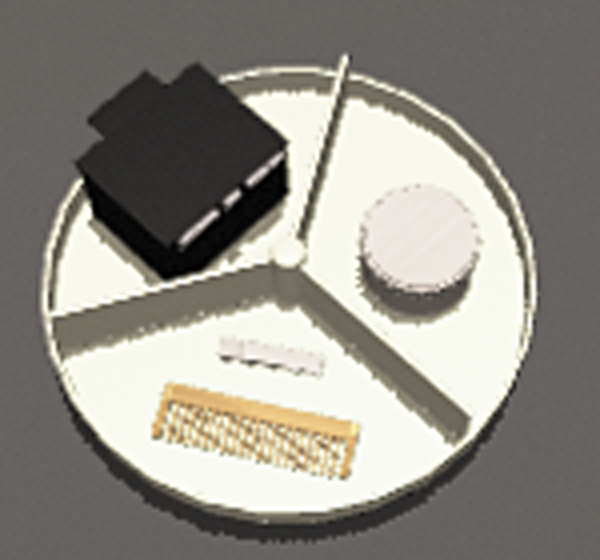

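```bash
python3 - <<'E'
from h import *
for z in(.05,.06,.072,.08):print(z,ray('top',[[321.75,182.5]],z)[0,:2], ray('scene',[[307,213]],z)[0,:2])
t=lambda l:[[255+a/4,120+b/4] for a,b in l]
s=lambda l:[[235+a/4,150+b/4] for a,b in l]
# lid top corners z=.089 : hinge-right.., tab
print('lid top'); T=ray('top',t([[370,208],[478,258],[408,388],[308,345],[487,298],[458,360]]),.089);print(T)
S=ray('scene',s([[175,270],[78,162],[200,64],[288,148],[90,125],[148,72]]),.089);print(S)
for L in(T,S):
    a=L[1]-L[0];b=L[2]-L[3];c=L[2]-L[1];print([round(np.degrees(np.arctan2(v[1],v[0])),1) for v in(a,b,c)], [np.linalg.norm(v) for v in(a,b,c)])
    print('tab mid',(L[4]+L[5])/2, 'hinge mid',(L[0]+L[3])/2)
print('wallb ends',ray('top',t([[440,135]]),.072),ray('scene',s([[52,320]]),.072))
print('walla ends',ray('top',t([[288,468]]),.072),ray('scene',s([[345,57]]),.072))
print('comb',ray('top',t([[333,100],[333,140]]),.028))
print('perf,jar',ray('top',[[457,240],[437,200]],[.1]))
E
```

```text
0.05 [ 0.6638979  -0.03262884] [ 0.65145709 -0.03446412]
0.06 [ 0.66188742 -0.03242265] [ 0.65606521 -0.03260816]
0.072 [ 0.65947485 -0.03217523] [ 0.66159496 -0.030381  ]
0.08 [ 0.65786648 -0.03201028] [ 0.66528145 -0.02889624]
lid top
[[ 0.6831677  -0.1008973   0.089     ]
 [ 0.64797768 -0.17143417  0.089     ]
 [ 0.56236134 -0.12192136  0.089     ]
 [ 0.59208121 -0.05726283  0.089     ]
 [ 0.62099979 -0.17626451  0.089     ]
 [ 0.58014466 -0.15542659  0.089     ]]
[[ 0.70066236 -0.085857    0.089     ]
 [ 0.65110963 -0.16711747  0.089     ]
 [ 0.56228509 -0.12169815  0.089     ]
 [ 0.60286573 -0.04984974  0.089     ]
 [ 0.62472839 -0.1701418   0.089     ]
 [ 0.57784627 -0.15043897  0.089     ]]
[np.float64(-116.5), np.float64(-114.7), np.float64(150.0)] [np.float64(0.07882757781310136), np.float64(0.07116176064375536), np.float64(0.09890235612116946)]
tab mid [ 0.60057223 -0.16584555  0.089     ] hinge mid [ 0.63762446 -0.07908007  0.089     ]
[np.float64(-121.4), np.float64(-119.5), np.float64(152.9)] [np.float64(0.0951774003274866), np.float64(0.08251655725568842), np.float64(0.09976328758882846)]
tab mid [ 0.60128733 -0.16029039  0.089     ] hinge mid [ 0.65176405 -0.06785337  0.089     ]
wallb ends [[ 0.73694627 -0.1516569   0.072     ]] [[ 0.74581238 -0.14697833  0.072     ]]
walla ends [[ 0.51297824 -0.04270173  0.072     ]] [[ 0.51852914 -0.04048446  0.072     ]]
comb [[ 0.77572667 -0.08228989  0.028     ]
 [ 0.746507   -0.08142965  0.028     ]]
perf,jar [[ 0.49534981 -0.37930535  0.1       ]
 [ 0.60142328 -0.3330328   0.1       ]]
```

```bash
python3 - <<'E'
from h import *
s=sensors.state();R=cv2.Rodrigues(s['ee_rot'])[0];print(R.round(3))
E
```

```text
[[ 0.916  0.402 -0.   ]
 [ 0.402 -0.916  0.001]
 [-0.    -0.001 -1.   ]]
```

Emit:
carry_out --moves '[{"gripper":-1,"offset":[35,33,0],"twist":[0,0,0]},{"gripper":-1,"offset":[35,33,0],"twist":[0,0,0]},{"gripper":-1,"offset":[35,33,0],"twist":[0,0,0]},{"gripper":-1,"offset":[35,33,0],"twist":[0,0,0]},{"gripper":-1,"offset":[35,33,0],"twist":[0,0,0]}]'

```text
clock: 0.6
tcp_pos: [0.4237, -0.4054, 0.1966]
ee_rot: [-3.077, -0.626, 0.007]
ft_force: [1.0, -1.9, 0.5]
width: 0.0124
```

Emit:
carry_out --moves '[{"gripper":-1,"offset":[36,33,0],"twist":[0,0,0]},{"gripper":-1,"offset":[36,33,0],"twist":[0,0,0]},{"gripper":-1,"offset":[36,33,0],"twist":[0,0,0]},{"gripper":-1,"offset":[36,33,0],"twist":[0,0,0]},{"gripper":-1,"offset":[36,33,0],"twist":[0,0,0]}]'

```text
clock: 1.1
tcp_pos: [0.6065, -0.2346, 0.1959]
ee_rot: [-3.077, -0.624, 0.01]
ft_force: [0.8, -0.5, 0.7]
width: 0.0004
```

Emit:
carry_out --moves '[{"gripper":-1,"offset":[36,33,0],"twist":[0,0,0]},{"gripper":-1,"offset":[36,33,0],"twist":[0,0,0]},{"gripper":-1,"offset":[36,33,0],"twist":[0,0,0]},{"gripper":-1,"offset":[20,25,0],"twist":[0,0,0]},{"gripper":-1,"offset":[0,0,0],"twist":[0,0,0]}]'

```text
clock: 1.6
tcp_pos: [0.7396, -0.0981, 0.1926]
ee_rot: [-3.07, -0.635, 0.013]
ft_force: [0.9, 0.5, 0.4]
width: 0.0
```

Emit:
carry_out --moves '[{"gripper":-1,"offset":[9,-6,-30],"twist":[0,0,0]},{"gripper":-1,"offset":[0,0,-40],"twist":[0,0,0]},{"gripper":-1,"offset":[0,0,-25],"twist":[0,0,0]},{"gripper":-1,"offset":[0,0,0],"twist":[0,0,0]}]'

```text
clock: 2.0
tcp_pos: [0.7484, -0.1032, 0.0935]
ee_rot: [-3.069, -0.638, 0.014]
ft_force: [0.5, 1.0, 0.7]
width: -0.0002
```

```bash
python3 - <<'E'
from h import *
shot('top','t1',(255,120,395,250));shot('scene','s1',(235,130,385,280))
print(sensors.state()['tcp_pos'])
E
```

```text
[ 0.75028571 -0.10338171  0.09752576]
```

View pics/s1.png

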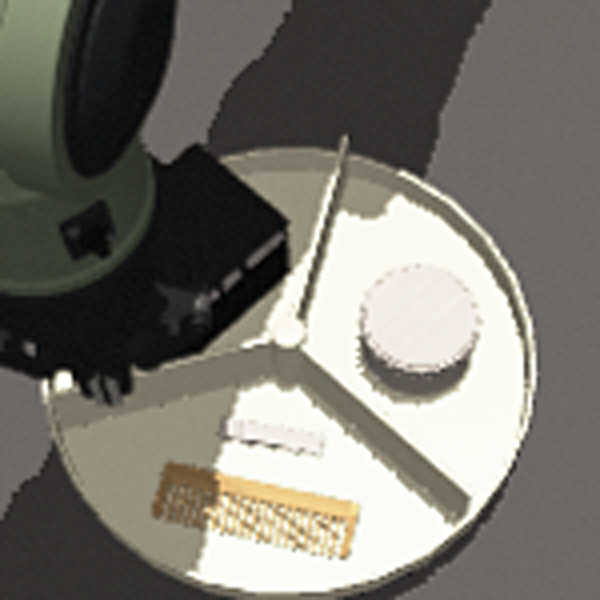

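View pics/t1.png

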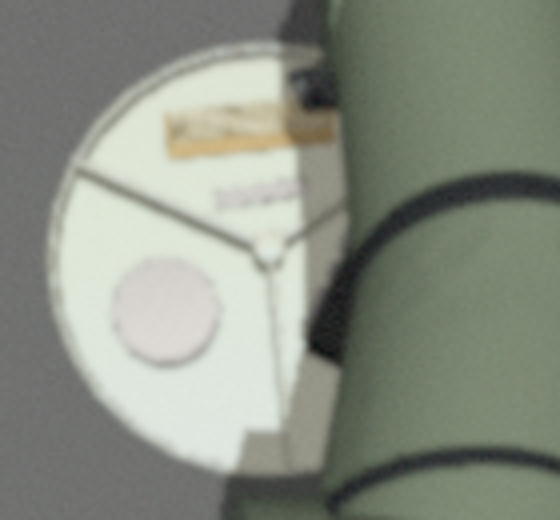

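Emit:
carry_out --moves '[{"gripper":-1,"offset":[0,0,-25],"twist":[0,0,0]},{"gripper":-1,"offset":[0,0,-20],"twist":[0,0,0]},{"gripper":-1,"offset":[0,0,-5],"twist":[0,0,0]},{"gripper":-1,"offset":[0,0,0],"twist":[0,0,0]}]'

```text
clock: 2.5
tcp_pos: [0.7543, -0.1048, 0.0554]
ee_rot: [-3.075, -0.637, -0.009]
ft_force: [-0.9, 0.5, 0.4]
width: -0.0003
```

```bash
python3 - <<'E'
from h import *
print(proj('scene',sensors.state()['tcp_pos']))
shot('scene','s2',(235,130,385,280))
s=sensors.state();print(s['tcp_pos'],s['ft_force'])
E
```

```text
[[264.37211717 241.12357182]]
[ 0.75463549 -0.10492463  0.05591154] [ 0.88343759 -0.61464883  0.09529379]
```

View pics/s2.png

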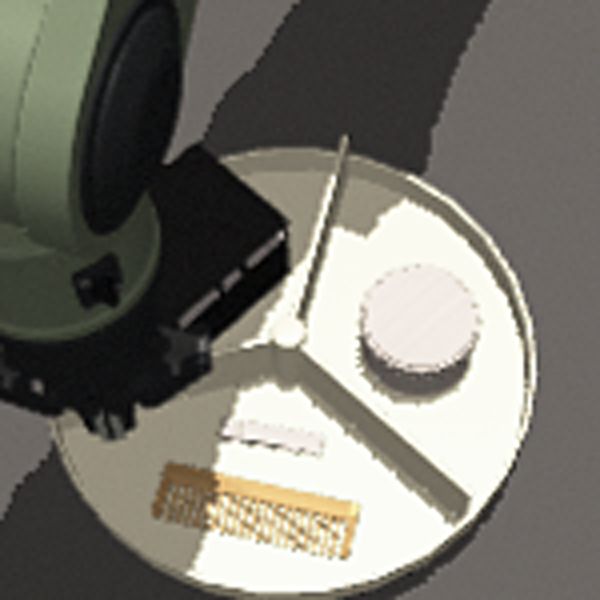

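Emit:
carry_out --moves '[{"gripper":-1,"offset":[-4,-4,-4],"twist":[0,0,-2]},{"gripper":-1,"offset":[-4,-4,0],"twist":[0,0,-2]},{"gripper":-1,"offset":[-4,-4,0],"twist":[0,0,-2]},{"gripper":-1,"offset":[-4,-3,0],"twist":[0,0,-2]},{"gripper":-1,"offset":[-4,-3,0],"twist":[0,0,-2]}]'

```text
clock: 3.05
tcp_pos: [0.7349, -0.1248, 0.056]
ee_rot: [3.122, 0.343, 0.017]
ft_force: [0.3, -0.2, -0.3]
width: 0.0001
```

Emit:
carry_out --moves '[{"gripper":-1,"offset":[-4,-3,0],"twist":[0,0,-2]},{"gripper":-1,"offset":[-4,-3,0],"twist":[0,0,-2]},{"gripper":-1,"offset":[-4,-2,0],"twist":[0,0,-2]},{"gripper":-1,"offset":[-4,-2,0],"twist":[0,0,-2]},{"gripper":-1,"offset":[-4,-2,0],"twist":[0,0,-2]}]'

```text
clock: 3.55
tcp_pos: [0.7129, -0.1382, 0.0562]
ee_rot: [3.139, 0.043, 0.017]
ft_force: [1.1, 0.1, 0.3]
width: 0.0001
```

```bash
cat > st.py <<'E'
from h import *
s=sensors.state();d=s['tcp_pos'][:2]-[.6605,-.0315]
R=cv2.Rodrigues(s['ee_rot'])[0]
print(s['clock'],s['tcp_pos'].round(4),'r',np.hypot(*d).round(4),'phi',np.degrees(np.arctan2(d[1],d[0])).round(1),'F',s['ft_force'].round(1),'yawx',np.degrees(np.arctan2(R[1,0],R[0,0])).round(1),'z',R[:,2].round(3),'q',s['joint_pos'].round(2))
E
python3 st.py; python3 - <<'E'
from h import *
shot('scene','s3',(235,130,385,280))
E
```

```text
3.55 [ 0.7129 -0.1382  0.0562] r 0.1188 phi -63.8 F [1.1 0.1 0.3] yawx 1.6 z [ 0.011 -0.002 -1.   ] q [ 0.12  0.83 -0.02  1.41  0.02  0.89 -1.45]
```

View pics/s3.png

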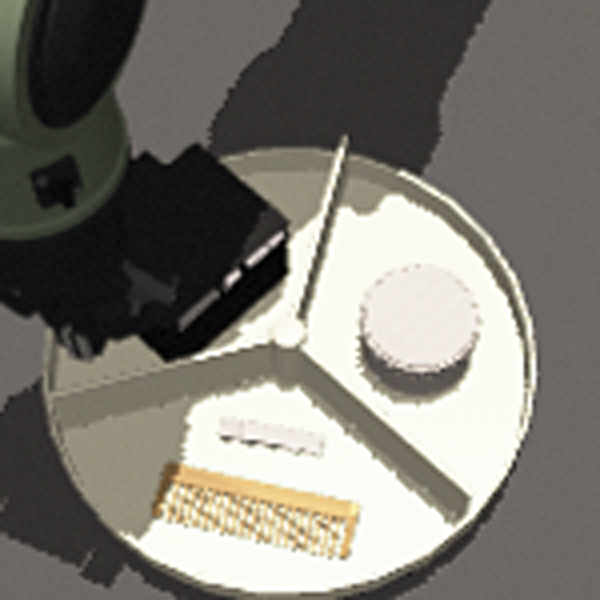

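```bash
python3 - <<'E'
from h import *
f=lambda P:((proj('scene',P)-[235,130])*4).round(0)
print(f(sensors.state()['tcp_pos']))
h=np.array([.6605,-.0315]);
for a in(-56,):
  for r in(.02,.115,.147):
    for z in(.022,.072):print(r,z,f([*(h+r*np.array([np.cos(np.radians(a)),np.sin(np.radians(a))])),z]))
E
```

```text
[[ 91. 366.]]
0.02 0.022 [[258. 373.]]
0.02 0.072 [[254. 338.]]
0.115 0.022 [[109. 412.]]
0.115 0.072 [[ 98. 378.]]
0.147 0.022 [[ 58. 426.]]
0.147 0.072 [[ 44. 392.]]
```

```bash
python3 - <<'E'
import cv2
a=cv2.imread('pics/s3_raw.png')[195:245,235:295];b=cv2.imread('pics/s2_raw.png')[195:245,235:295]
import numpy as np
o=np.hstack([cv2.resize(b,None,fx=6.5,fy=6.5,interpolation=0),cv2.resize(a,None,fx=6.5,fy=6.5,interpolation=0)])
o=np.clip(o.astype(float)*1.6,0,255).astype('uint8')
cv2.imwrite('pics/c1.png',o)
E
```

```text
(no output)
```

View pics/c1.png

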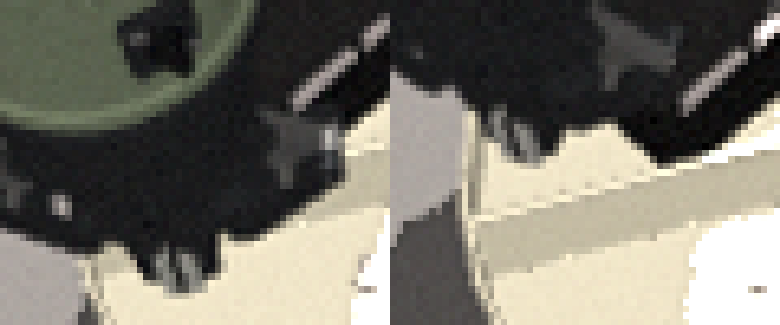

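Emit:
carry_out --moves '[{"gripper":-1,"offset":[0,0,30],"twist":[0,0,0]},{"gripper":-1,"offset":[0,0,20],"twist":[0,0,0]},{"gripper":-1,"offset":[20,14,0],"twist":[0,0,2]},{"gripper":-1,"offset":[20,14,0],"twist":[0,0,2]},{"gripper":-1,"offset":[0,0,0],"twist":[0,0,0]}]'

```text
clock: 4.1
tcp_pos: [0.7527, -0.1102, 0.1087]
ee_rot: [3.136, 0.147, 0.016]
ft_force: [0.1, 0.7, -0.1]
width: -0.0001
```

```bash
python3 st.py; python3 - <<'E'
from h import *
s=sensors.state();f=lambda P:((proj('scene',P)-[235,195])*8).round(0)
R=cv2.Rodrigues(s['ee_rot'])[0]
for c in([0,0,0],[.011,.0145,0],[-.011,.0145,0],[.011,-.0145,0],[-.011,-.0145,0]):print(f(s['tcp_pos']+R@np.array(c)))
shot('scene','s4',(235,195,315,255),8)
E
```

```text
4.1 [ 0.7527 -0.1102  0.1087] r 0.1212 phi -40.5 F [ 0.1  0.7 -0.1] yawx 5.4 z [ 0.01  -0.002 -1.   ] q [ 0.08  0.83 -0.03  1.26  0.03  1.04 -1.43]
[[195. 286.]]
[[133. 311.]]
[[157. 240.]]
[[234. 332.]]
[[256. 261.]]
```

View pics/s4.png

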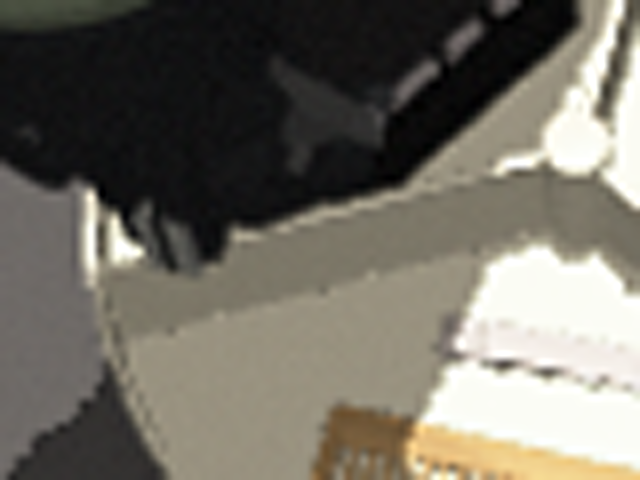

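Emit:
carry_out --moves '[{"gripper":-1,"offset":[0,0,-25],"twist":[0,0,0]},{"gripper":-1,"offset":[-2,2,-22],"twist":[0,0,0]},{"gripper":-1,"offset":[-2,2,-12],"twist":[0,0,0]},{"gripper":-1,"offset":[-2,1,-8],"twist":[0,0,0]},{"gripper":-1,"offset":[0,0,0],"twist":[0,0,0]}]'

```text
clock: 4.65
tcp_pos: [0.7436, -0.109, 0.0398]
ee_rot: [3.134, 0.136, 0.015]
ft_force: [-0.5, -0.3, 0.3]
width: -0.0001
```

```bash
python3 st.py; python3 - <<'E'
from h import *
s=sensors.state();f=lambda P:((proj('scene',P)-[235,195])*8).round(0)
R=cv2.Rodrigues(s['ee_rot'])[0]
for c in([0,0,0],[.011,.0145,0],[-.011,.0145,0],[.011,-.0145,0],[-.011,-.0145,0]):print(f(s['tcp_pos']+R@np.array(c)))
shot('scene','s5',(235,195,315,255),8)
E
```

```text
4.65 [ 0.7436 -0.109   0.0398] r 0.1136 phi -43.0 F [-0.5 -0.3  0.3] yawx 5.0 z [ 0.009 -0.004 -1.   ] q [ 0.08  0.89 -0.03  1.33  0.03  0.91 -1.44]
[[242. 353.]]
[[185. 376.]]
[[207. 310.]]
[[278. 396.]]
[[299. 330.]]
```

View pics/s5.png

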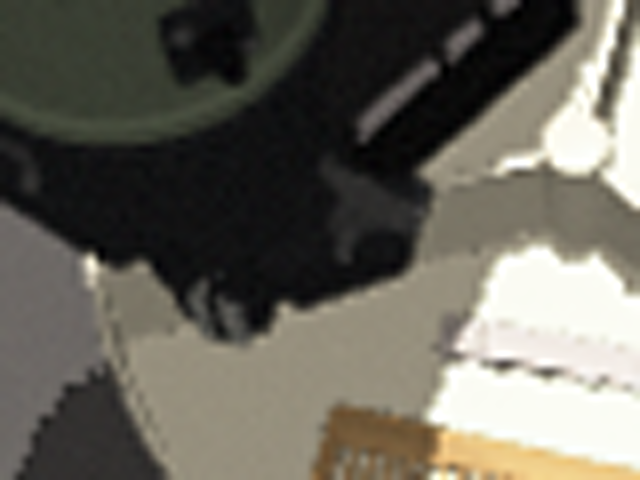

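Emit:
carry_out --moves '[{"gripper":-1,"offset":[-3,-3,0],"twist":[0,0,-2]},{"gripper":-1,"offset":[-3,-3,0],"twist":[0,0,-2]},{"gripper":-1,"offset":[-3,-3,0],"twist":[0,0,-2]},{"gripper":-1,"offset":[-3,-3,0],"twist":[0,0,-2]},{"gripper":-1,"offset":[-3,-2,0],"twist":[0,0,-2]}]'

```text
clock: 5.2
tcp_pos: [0.7297, -0.1252, 0.044]
ee_rot: [3.131, -0.162, 0.022]
ft_force: [0.5, 0.1, 0.4]
width: -0.0003
```

```bash
python3 st.py; python3 - <<'E'
from h import *
shot('scene','s6',(235,130,385,280))
E
```

```text
5.2 [ 0.7297 -0.1252  0.044 ] r 0.1165 phi -53.6 F [0.5 0.1 0.4] yawx -5.9 z [ 0.014 -0.007 -1.   ] q [ 0.08  0.86  0.02  1.38 -0.01  0.89 -1.58]
```

View pics/s6.png

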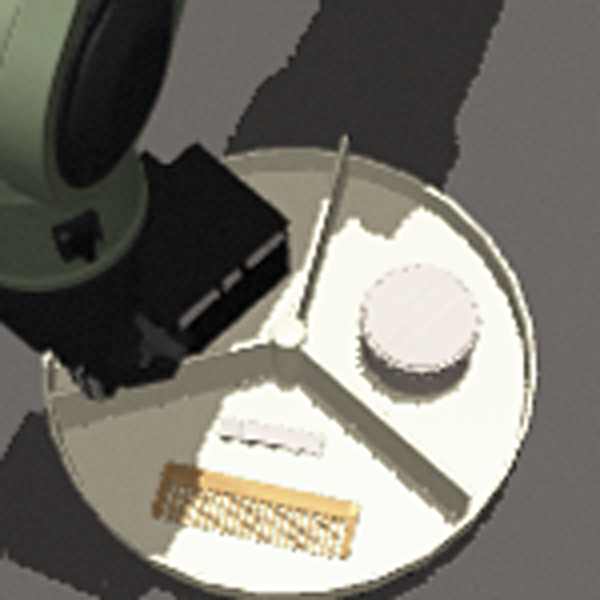

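```bash
python3 - <<'E'
from h import *
s=sensors.state();f=lambda P:((proj('scene',P)-[240,205])*12).round(0)
print(f(s['tcp_pos']))
a=cv2.imread('pics/s6_raw.png')[205:250,240:300]
a=cv2.resize(a,None,fx=12,fy=12,interpolation=0)
cv2.imwrite('pics/c2.png',np.clip(a.astype(float)*1.5,0,255))
E
```

```text
[[250. 314.]][ WARN:0@0.503] global loadsave.cpp:1063 imwrite_ Unsupported depth image for selected encoder is fallbacked to CV_8U.
```

View pics/c2.png

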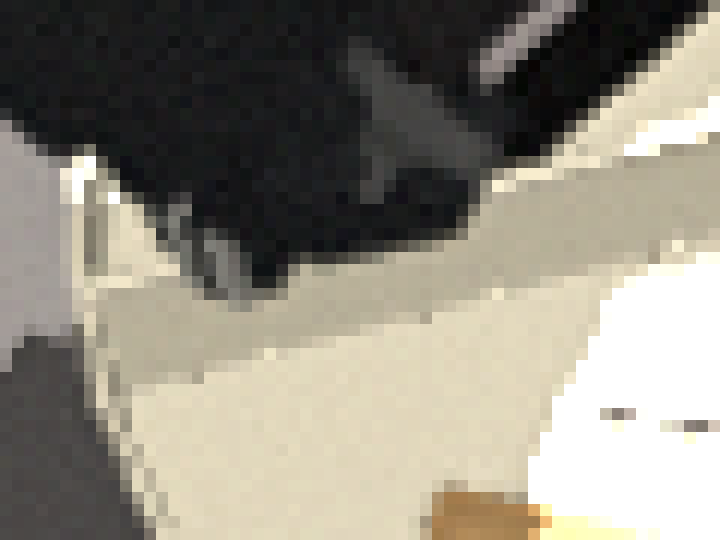

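Emit:
carry_out --moves '[{"gripper":-1,"offset":[6,5,0],"twist":[0,0,0]},{"gripper":-1,"offset":[0,0,-8],"twist":[0,0,0]},{"gripper":-1,"offset":[0,0,-6],"twist":[0,0,0]},{"gripper":-1,"offset":[0,0,-2],"twist":[0,0,0]}]'

```text
clock: 5.65
tcp_pos: [0.7362, -0.1194, 0.027]
ee_rot: [3.131, -0.164, 0.023]
ft_force: [0.5, 0.0, 0.6]
width: 0.0001
```

```bash
python3 st.py; python3 - <<'E'
from h import *
s=sensors.state();f=lambda P:((proj('scene',P)-[240,205])*12).round(0)
print(f(s['tcp_pos']))
shot('scene','s7',(240,205,300,250),12)
E
```

```text
5.65 [ 0.7362 -0.1194  0.027 ] r 0.116 phi -49.3 F [0.5 0.  0.6] yawx -6.0 z [ 0.014 -0.007 -1.   ] q [ 0.07  0.89  0.02  1.36 -0.01  0.87 -1.59]
[[277. 387.]]
```

View pics/s7.png

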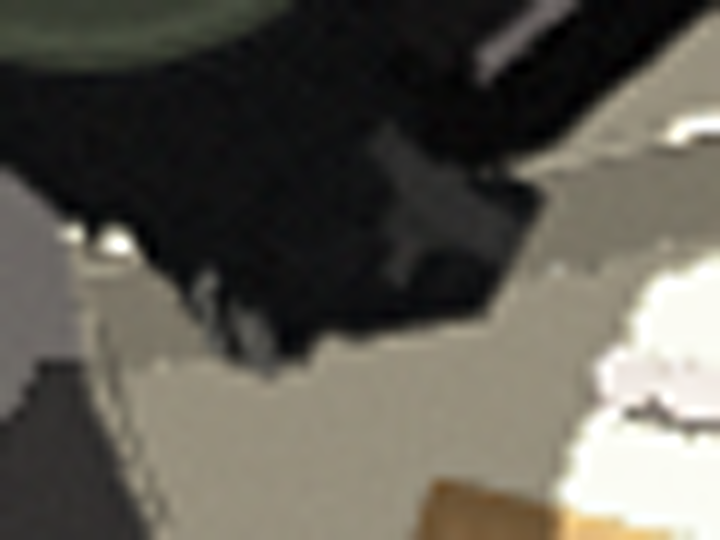

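Emit:
carry_out --moves '[{"gripper":-1,"offset":[-4,-3,2],"twist":[0,0,0]},{"gripper":-1,"offset":[-4,-3,1],"twist":[0,0,0]},{"gripper":-1,"offset":[-4,-3,0],"twist":[0,0,0]},{"gripper":-1,"offset":[-4,-3,-1],"twist":[0,0,-2]},{"gripper":-1,"offset":[-4,-3,-1],"twist":[0,0,-2]}]'

```text
clock: 6.2
tcp_pos: [0.7145, -0.1355, 0.028]
ee_rot: [3.123, -0.28, 0.022]
ft_force: [0.3, 0.6, -0.1]
width: 0.0
```

```bash
python3 st.py; python3 - <<'E'
from h import *
shot('scene','s8',(235,130,385,280))
E
```

```text
6.2 [ 0.7145 -0.1355  0.028 ] r 0.1172 phi -62.6 F [ 0.3  0.6 -0.1] yawx -10.3 z [ 0.014 -0.008 -1.   ] q [ 0.08  0.86  0.04  1.43 -0.03  0.84 -1.63]
```

View pics/s8.png

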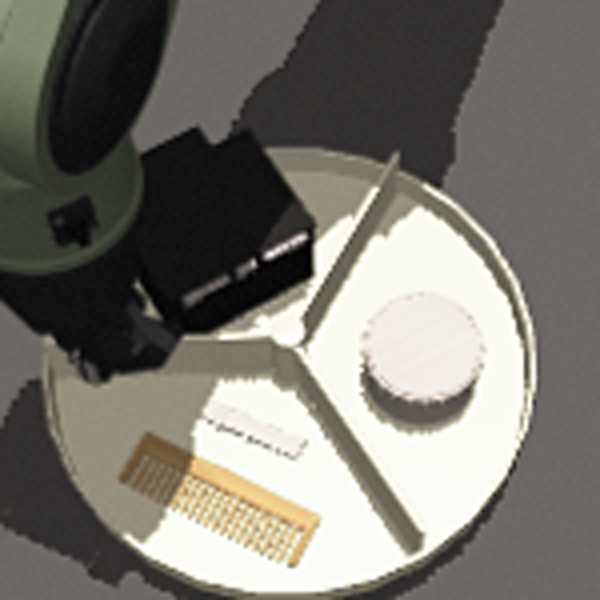

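Emit:
carry_out --moves '[{"gripper":-1,"offset":[-4,-2,0],"twist":[0,0,-2.2]},{"gripper":-1,"offset":[-4.5,-2,0],"twist":[0,0,-2.2]},{"gripper":-1,"offset":[-4.5,-1,0],"twist":[0,0,-2.2]},{"gripper":-1,"offset":[-4.5,-1,0],"twist":[0,0,-2.2]},{"gripper":-1,"offset":[-4.5,-1,0],"twist":[0,0,-2.2]}]'

```text
clock: 6.75
tcp_pos: [0.6907, -0.1448, 0.028]
ee_rot: [3.074, -0.603, 0.022]
ft_force: [0.9, -0.4, -0.7]
width: -0.0001
```

Emit:
carry_out --moves '[{"gripper":-1,"offset":[-4.5,-0.5,0],"twist":[0,0,-2.2]},{"gripper":-1,"offset":[-4.5,-0.5,0],"twist":[0,0,-2.2]},{"gripper":-1,"offset":[-4.5,0,0],"twist":[0,0,-2.2]},{"gripper":-1,"offset":[-4.5,0,0],"twist":[0,0,-2.2]},{"gripper":-1,"offset":[-4.5,0,0],"twist":[0,0,-2.2]}]'

```text
clock: 7.25
tcp_pos: [0.6667, -0.1473, 0.0284]
ee_rot: [2.993, -0.917, 0.022]
ft_force: [1.0, -0.4, -0.1]
width: -0.0
```

```bash
python3 st.py; python3 - <<'E'
from h import *
shot('scene','s9',(235,130,385,280))
E
```

```text
7.25 [ 0.6667 -0.1473  0.0284] r 0.1159 phi -86.9 F [ 1.  -0.4 -0.1] yawx -34.1 z [ 0.01  -0.015 -1.   ] q [ 0.03  0.81  0.14  1.57 -0.13  0.76 -1.94]
```

View pics/s9.png

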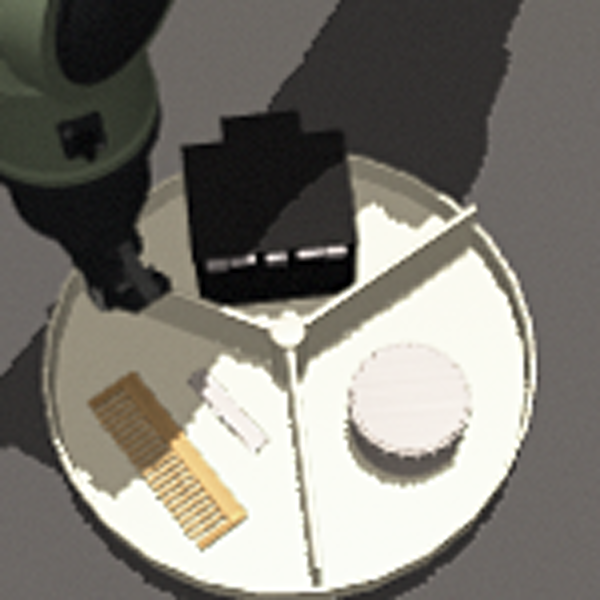

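```bash
python3 - <<'E'
from h import *
shot('top','t9',(255,120,395,250))
h=np.array([.6605,-.0315])
for p in([318,583],[475,208]):
    w=ray('scene',[[235+p[0]/4,130+p[1]/4]],.072)[0,:2]-h;print(np.degrees(np.arctan2(w[1],w[0])),np.hypot(*w))
E
```

```text
25.08304134455207 0.15619775364697835
144.11694936223012 0.14376125806169365
```

View pics/t9.png

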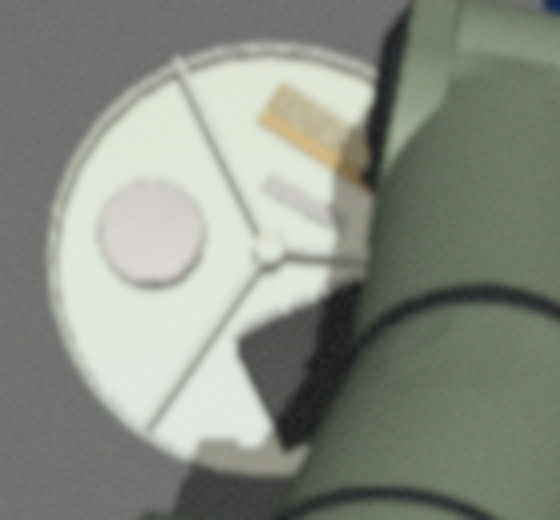

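Emit:
carry_out --moves '[{"gripper":-1,"offset":[-4.5,0,0],"twist":[0,0,0]},{"gripper":-1,"offset":[-4.5,0.5,0],"twist":[0,0,0]},{"gripper":-1,"offset":[-4.5,0.5,0],"twist":[0,0,0]},{"gripper":-1,"offset":[-4,1,0],"twist":[0,0,0]},{"gripper":-1,"offset":[-4,1,0],"twist":[0,0,0]}]'

```text
clock: 7.85
tcp_pos: [0.6439, -0.1441, 0.0285]
ee_rot: [2.994, -0.912, 0.023]
ft_force: [1.2, 0.5, -0.6]
width: -0.0001
```

Emit:
carry_out --moves '[{"gripper":-1,"offset":[-4,1,0],"twist":[0,0,0]},{"gripper":-1,"offset":[-4,1.5,0],"twist":[0,0,0]},{"gripper":-1,"offset":[-3,1,0],"twist":[0,0,0]},{"gripper":-1,"offset":[-1,0,0],"twist":[0,0,0]},{"gripper":-1,"offset":[0,0,0],"twist":[0,0,0]}]'

```text
clock: 8.35
tcp_pos: [0.6302, -0.14, 0.0286]
ee_rot: [2.994, -0.912, 0.022]
ft_force: [0.1, 0.8, -0.2]
width: 0.0003
```

```bash
python3 st.py; python3 - <<'E'
from h import *
shot('scene','s10',(235,130,385,280));shot('top','t10',(255,120,395,250))
E
```

```text
8.35 [ 0.6302 -0.14    0.0286] r 0.1126 phi -105.6 F [ 0.1  0.8 -0.2] yawx -33.9 z [ 0.01  -0.015 -1.   ] q [ 0.03  0.76  0.14  1.68 -0.13  0.7  -1.94]
```

View pics/s10.png

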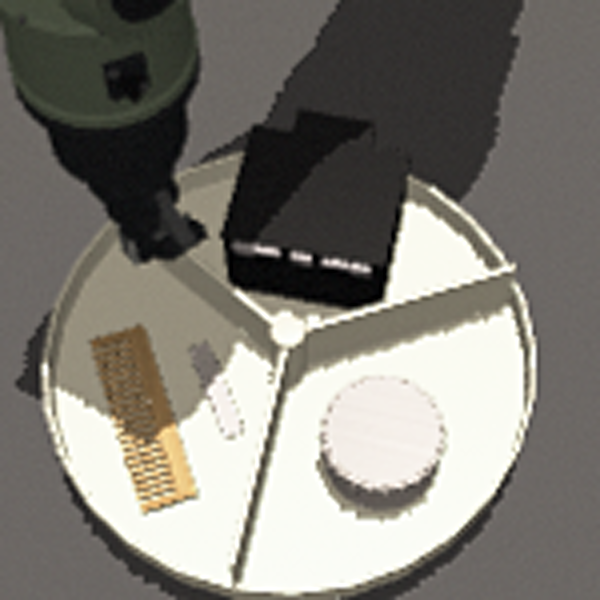

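View pics/t10.png

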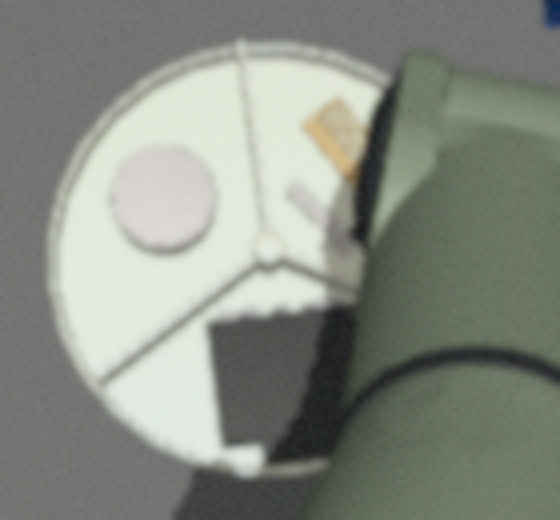

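```bash
cat > ang.py <<'E'
from h import *
def ang(n,o,s,hub,ends,z=.072):
    g=lambda p:ray(n,[[o[0]+p[0]/s,o[1]+p[1]/s]],z)[0,:2]
    h=g(hub)
    for p in ends:
        w=g(p)-h;print(n,'hub',h.round(4),'ang',np.degrees(np.arctan2(w[1],w[0])).round(1),'len',np.hypot(*w).round(4))
E
python3 - <<'E'
from ang import *
ang('scene',(235,130),4,(288,330),[(236,580),(512,268)])
ang('top',(255,120),4,(267,248),[(241,45),(102,382)])
# box left lid edge (top z=.089)
a=ray('top',[[255+210/4,120+325/4],[255+224/4,120+445/4]],.089);d=a[1]-a[0];print(np.degrees(np.arctan2(d[1],d[0])),np.hypot(*d[:2]))
E
```

```text
scene hub [ 0.6603 -0.0308] ang 8.2 len 0.1555
scene hub [ 0.6603 -0.0308] ang 125.2 len 0.1424
top hub [ 0.6608 -0.0322] ang 5.9 len 0.143
top hub [ 0.6608 -0.0322] ang 128.4 len 0.1422
-174.43833323926665 0.07944043367620364
```

Emit:
carry_out --moves '[{"gripper":-1,"offset":[-4,1,0],"twist":[0,0,0]},{"gripper":-1,"offset":[-4,1.5,0],"twist":[0,0,0]},{"gripper":-1,"offset":[-3,1,0],"twist":[0,0,0]},{"gripper":-1,"offset":[-1,0,0],"twist":[0,0,0]},{"gripper":-1,"offset":[0,0,0],"twist":[0,0,0]}]'

```text
clock: 8.95
tcp_pos: [0.6174, -0.1362, 0.0285]
ee_rot: [2.994, -0.912, 0.022]
ft_force: [0.9, -0.4, -0.3]
width: 0.0001
```

```bash
python3 st.py; python3 - <<'E'
from h import *
shot('scene','s11',(235,130,385,280));shot('top','t11',(255,120,395,250))
E
```

```text
8.95 [ 0.6174 -0.1362  0.0285] r 0.1132 phi -112.4 F [ 0.9 -0.4 -0.3] yawx -33.9 z [ 0.01  -0.015 -1.   ] q [ 0.02  0.74  0.14  1.72 -0.13  0.68 -1.94]
```

View pics/s11.png

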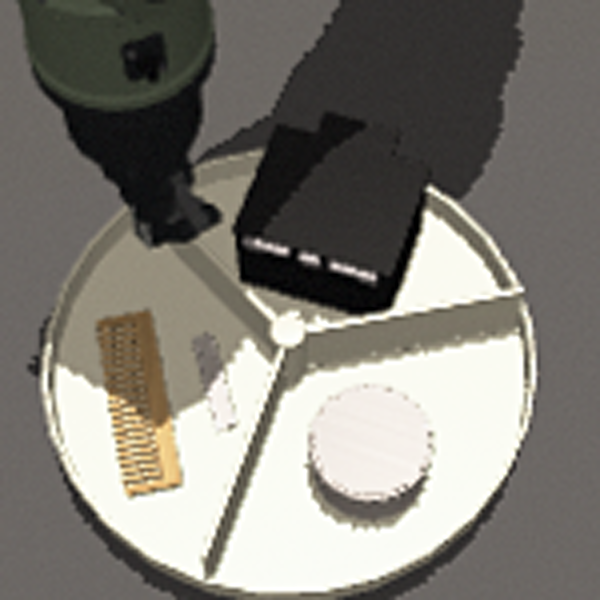

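View pics/t11.png

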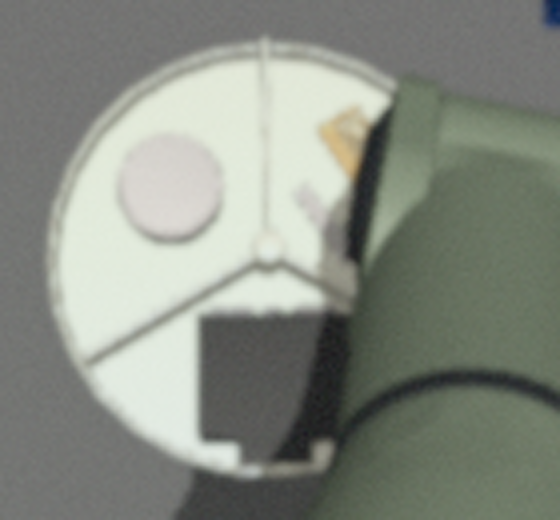

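Emit:
carry_out --moves '[{"gripper":-1,"offset":[8,-4,0],"twist":[0,0,0]},{"gripper":-1,"offset":[2,-2,30],"twist":[0,0,0]},{"gripper":-1,"offset":[0,-10,50],"twist":[0,0,0]},{"gripper":-1,"offset":[-10,-40,50],"twist":[0,0,0]},{"gripper":-1,"offset":[-20,-45,20],"twist":[0,0,8]}]'

```text
clock: 9.55
tcp_pos: [0.6027, -0.2239, 0.169]
ee_rot: [3.055, -0.685, 0.015]
ft_force: [0.0, -1.4, -1.1]
width: -0.0001
```

Emit:
carry_out --moves '[{"gripper":-1,"offset":[-20,-45,0],"twist":[0,0,8]},{"gripper":-1,"offset":[-20,-45,0],"twist":[0,0,8]},{"gripper":-1,"offset":[-20,-45,0],"twist":[0,0,8]},{"gripper":-1,"offset":[-20,-20,0],"twist":[0,0,8]},{"gripper":-1,"offset":[0,0,0],"twist":[0,0,0]}]'

```text
clock: 10.05
tcp_pos: [0.5193, -0.3935, 0.1747]
ee_rot: [3.122, 0.216, 0.03]
ft_force: [0.5, -0.1, 0.4]
width: 0.0001
```

```bash
python3 st.py; python3 - <<'E'
from h import *
shot('scene','s12',(235,130,385,280));shot('top','t12',(255,120,395,250))
E
```

```text
10.05 [ 0.5193 -0.3935  0.1747] r 0.3886 phi -111.3 F [ 0.5 -0.1  0.4] yawx 7.9 z [ 0.02  -0.011 -1.   ] q [ 0.56  0.58 -0.01  1.57  0.    0.97 -0.88]
```

View pics/s12.png

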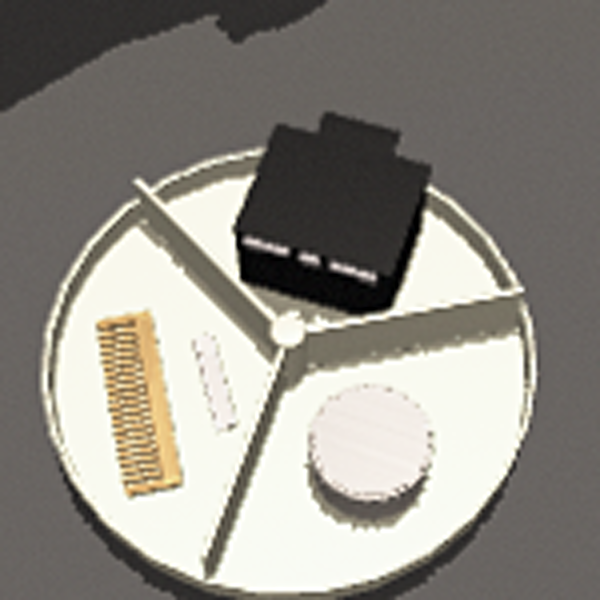

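View pics/t12.png

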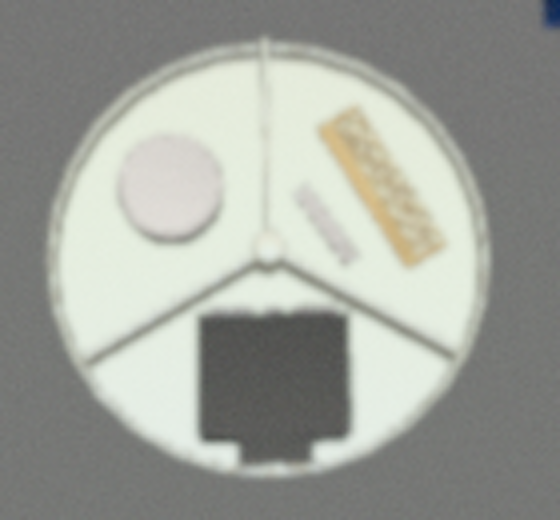

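```bash
python3 - <<'E'
from ang import *
ang('scene',(235,130),4,(288,330),[(208,577),(522,292),(138,182)])
ang('top',(255,120),4,(267,247),[(265,42),(89,362),(453,357)])
for n,o,P in(('top',(255,120),[(200,315),(348,315),(350,438),(200,438),(240,462),(312,462)]),('scene',(235,130),[(275,124),(432,164),(323,112),(400,131),(237,230),(394,282)])):
    p=ray(n,[[o[0]+a/4,o[1]+b/4] for a,b in P],.089);print(n,p[:,:2].round(4).tolist())
    A=lambda i,j:np.degrees(np.arctan2(*(p[j]-p[i])[[1,0]])).round(1)
    print(A(0,1),A(2,3) , A(4,5),A(0,3),A(1,2))
# dark mask rect fit
im=cv2.imread('pics/t12_raw.png')
g=im[120:250,255:395].max(2);g=cv2.resize(g,None,fx=4,fy=4,interpolation=2);m=((g<140)*255).astype('uint8')
m[:, :190]=0;m[:,370:]=0;m[:300]=0;m[470:]=0
for y in range(325,436,10):
    x=np.where(m[y])[0];print(y,x.min(),x.max(),end=' | ')
for x in list(range(205,236,8))+list(range(245,310,8))+list(range(320,348,8)):
    y=np.where(m[:,x])[0];print(x,y.min(),y.max(),end=' / ')
E
```

```text
scene hub [ 0.6603 -0.0308] ang 2.5 len 0.1572
scene hub [ 0.6603 -0.0308] ang 118.2 len 0.1435
scene hub [ 0.6603 -0.0308] ang -119.4 len 0.1415
top hub [ 0.6615 -0.0322] ang -0.8 len 0.1434
top hub [ 0.6615 -0.0322] ang 122.2 len 0.1418
top hub [ 0.6615 -0.0322] ang -122.2 len 0.1444
top [[0.6134, 0.0132], [0.6115, -0.0841], [0.5304, -0.083], [0.5324, 0.0145], [0.5163, -0.0111], [0.5153, -0.0579]]
-91.1 88.8 -91.2 179.0 179.2
scene [[0.5336, -0.082], [0.5319, 0.0203], [0.5157, -0.0561], [0.5145, -0.0056], [0.6137, -0.0788], [0.6186, 0.022]]
91.0 91.4 87.2 104.1 -102.0
325 200 346 | 335 200 346 | 345 200 346 | 355 200 346 | 365 200 347 | 375 200 347 | 385 200 347 | 395 200 348 | 405 200 349 | 415 200 348 | 425 200 348 | 435 202 344 | 205 317 440 / 213 315 441 / 221 314 441 / 229 315 441 / 245 314 463 / 253 315 463 / 261 316 462 / 269 314 461 / 277 312 460 / 285 314 461 / 293 313 462 / 301 311 462 / 309 311 458 / 320 311 439 / 328 311 438 / 336 314 469 / 344 316 469 /
```

Emit:
carry_out --moves '[{"gripper":-1,"offset":[-15,40,5],"twist":[0,0,-8]},{"gripper":-1,"offset":[-15,45,5],"twist":[0,-8,0]},{"gripper":-1,"offset":[-15,45,5],"twist":[0,-8,0]},{"gripper":-1,"offset":[-15,45,5],"twist":[0,-8,0]},{"gripper":-1,"offset":[-10,45,0],"twist":[0,-8,0]}]'

```text
clock: 10.65
tcp_pos: [0.4734, -0.1902, 0.1928]
ee_rot: [-3.035, 0.007, -0.761]
ft_force: [3.1, 1.4, -0.3]
width: 0.0001
```

```bash
python3 st.py
```

```text
10.65 [ 0.4734 -0.1902  0.1928] r 0.2454 phi -139.7 F [ 3.1  1.4 -0.3] yawx -0.5 z [ 0.472  0.011 -0.881] q [ 0.71  0.19 -0.35  2.28 -0.51  0.26 -0.72]
```

Emit:
carry_out --moves '[{"gripper":-1,"offset":[0,5,5],"twist":[0,8.5,0]},{"gripper":-1,"offset":[0,5,5],"twist":[0,8.5,0]},{"gripper":-1,"offset":[0,5,0],"twist":[0,8.5,0]},{"gripper":-1,"offset":[0,5,0],"twist":[8.5,0,0]},{"gripper":-1,"offset":[0,5,0],"twist":[8.5,0,0]}]'

```text
clock: 11.15
tcp_pos: [0.4797, -0.1442, 0.198]
ee_rot: [-2.797, 0.033, -0.233]
ft_force: [-0.5, 0.5, -0.5]
width: -0.0003
```

Emit:
carry_out --moves '[{"gripper":-1,"offset":[5,5,0],"twist":[8.5,0,0]},{"gripper":-1,"offset":[5,5,0],"twist":[8.5,0,0]},{"gripper":-1,"offset":[5,5,0],"twist":[8.5,0,0]},{"gripper":-1,"offset":[5,5,0],"twist":[8.5,0,0]},{"gripper":-1,"offset":[5,5,0],"twist":[0,0,0]}]'

```text
clock: 11.65
tcp_pos: [0.5126, -0.112, 0.2]
ee_rot: [-2.19, 0.085, -0.187]
ft_force: [0.3, 0.2, -0.5]
width: -0.0003
```

```bash
python3 st.py;  python3 - <<'E'
from h import *
s=sensors.state();R=cv2.Rodrigues(s['ee_rot'])[0];print(R.round(2))
for n in('scene','top'):
    shot(n,n+'13',None,1);print(n,proj(n,[s['tcp_pos'],s['tcp_pos']-.02*R[:,2]]).round(1).tolist())
E
```

```text
11.65 [ 0.5126 -0.112   0.2   ] r 0.1684 phi -151.4 F [ 0.3  0.2 -0.5] yawx -7.5 z [ 0.165  0.8   -0.577] q [ 0.8   0.69 -0.25  1.76 -0.76  1.25 -0.62]
[[ 0.99  0.01  0.17]
 [-0.13 -0.59  0.8 ]
 [ 0.1  -0.81 -0.58]]
scene [[292.7, 122.9], [286.2, 116.8]]
top [[358.1, 232.6], [365.6, 233.5]]
```

View pics/scene13.png

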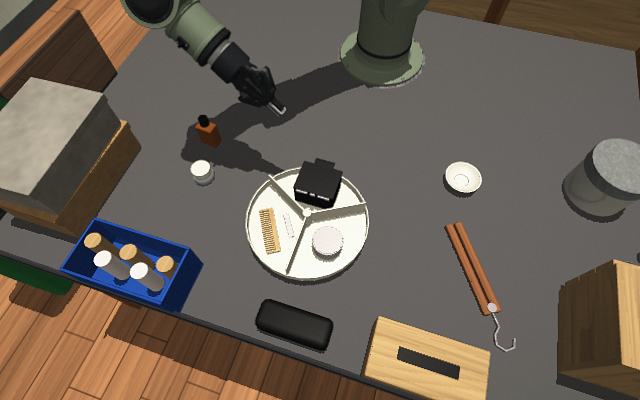

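View pics/top13.png

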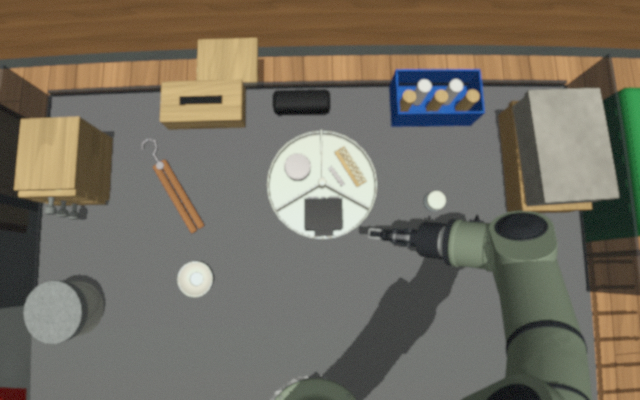

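```bash
python3 - <<'E'
from h import *
s=sensors.state();R=cv2.Rodrigues(s['ee_rot'])[0]
o=[]
for n in('scene','top'):
    a=cv2.imread(f'pics/{n}13_raw.png')
    p=proj(n,[s['tcp_pos']-k*R[:,2] for k in(0,.01,.02,.03)])
    c=p[1].astype(int);x0,y0=c[0]-20,c[1]-20
    b=cv2.resize(a[y0:y0+40,x0:x0+40],None,fx=10,fy=10,interpolation=0)
    for q in p: cv2.circle(b,tuple(int(v) for v in (q-[x0,y0]+.5)*10),3,(0,0,255),-1)
    o.append(b)
cv2.imwrite('pics/c3.png',np.hstack(o))
E
```

```text
(no output)
```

View pics/c3.png

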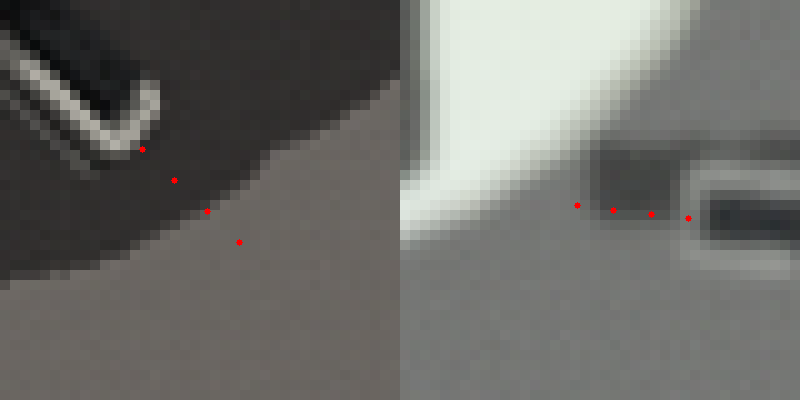

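```bash
python3 - <<'E'
from h import *
from scipy.optimize import least_squares
s=sensors.state();R=cv2.Rodrigues(s['ee_rot'])[0];T=s['tcp_pos']
px={}
for n,v in(('scene',(13.3,12.2)),('top',(29,21.7))):
    c=proj(n,[T-.01*R[:,2]])[0].astype(int);px[n]=np.array([c[0]-20+v[0]-.5,c[1]-20+v[1]-.5])
r=least_squares(lambda X:np.r_[proj('scene',X)[0]-px['scene'],proj('top',X)[0]-px['top']],T)
print(px,r.x,r.fun.round(2)); print('offset world',(r.x-T).round(4),'tool',(R.T@(r.x-T)).round(4))
E
```

```text
{'scene': array([282.8, 110.7]), 'top': array([368.5, 233.2])} [ 0.508727   -0.13374643  0.22896881] [ 0.49  0.04  0.48 -0.16]
offset world [-0.0049 -0.0241  0.0263] tool [ 0.001  -0.007  -0.0353]
```

```bash
python3 - <<'E'
from h import *
s=sensors.state();R=cv2.Rodrigues(s['ee_rot'])[0];o=[]
for n,(x0,y0) in(('scene',(200,30)),('top',(350,180))):
    a=cv2.imread(f'pics/{n}13_raw.png')
    b=cv2.resize(a[y0:y0+100,x0:x0+100],None,fx=4,fy=4,interpolation=2)
    for q in proj(n,[s['tcp_pos']-k*R[:,2] for k in(.03,.073,.10,.15)]): cv2.circle(b,tuple(int(v) for v in (q-[x0,y0]+.5)*4),3,(0,0,255),-1)
    o.append(b)
cv2.imwrite('pics/c4.png',np.clip(np.hstack(o).astype(float)*1.7,0,255).astype('uint8'))
E
```

```text
(no output)
```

View pics/c4.png

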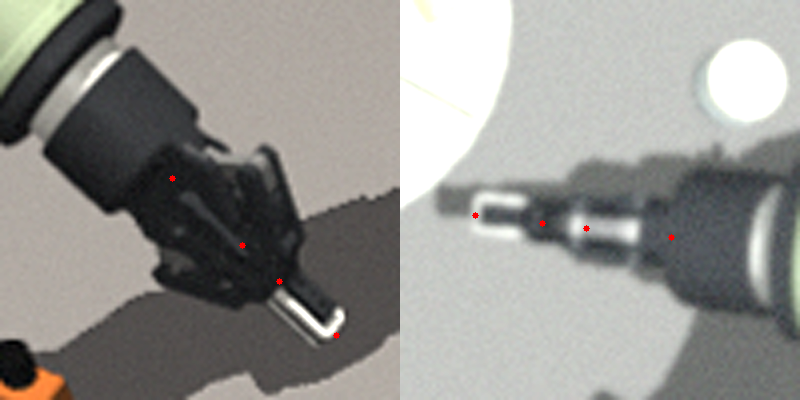

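Emit:
carry_out --moves '[{"gripper":-1,"offset":[4,3,-40],"twist":[0,0,0]},{"gripper":-1,"offset":[3,4,-40],"twist":[0,0,0]},{"gripper":-1,"offset":[3,0,-35],"twist":[0,0,0]},{"gripper":-1,"offset":[0,0,-10],"twist":[0,0,0]},{"gripper":-1,"offset":[0,0,0],"twist":[0,0,0]}]'

```text
clock: 12.25
tcp_pos: [0.5278, -0.098, 0.0807]
ee_rot: [-2.215, 0.058, -0.194]
ft_force: [-0.6, 0.6, 0.9]
width: -0.0002
```

```bash
cat > v.py <<'E'
import sys
from h import *
s=sensors.state();R=cv2.Rodrigues(s['ee_rot'])[0];o=[]
tag=sys.argv[1]
for n,(x0,y0) in(('scene',(255,120)),('top',(300,185))):
    shot(n,n+tag,None,1);a=cv2.imread(f'pics/{n}{tag}_raw.png')
    b=cv2.resize(a[y0:y0+80,x0:x0+80],None,fx=5,fy=5,interpolation=2)
    for q in proj(n,[s['tcp_pos']-.031*R[:,2]]): cv2.circle(b,tuple(int(v) for v in (q-[x0,y0]+.5)*5),2,(0,0,255),-1)
    o.append(b)
cv2.imwrite(f'pics/v{tag}.png',np.clip(np.hstack(o).astype(float)*1.5,0,255).astype('uint8'))
print(s['clock'],s['tcp_pos'].round(4),'tip',(s['tcp_pos']-.031*R[:,2]).round(4),'z',R[:,2].round(3),'F',s['ft_force'].round(1),'q',s['joint_pos'].round(2))
E
python3 v.py 14
```

```text
12.25 [ 0.5278 -0.098   0.0807] tip [ 0.5228 -0.1224  0.0992] z [ 0.16   0.787 -0.595] F [-0.6  0.6  0.9] q [ 0.77  0.87 -0.27  1.77 -0.77  1.06 -0.49]
```

View pics/v14.png

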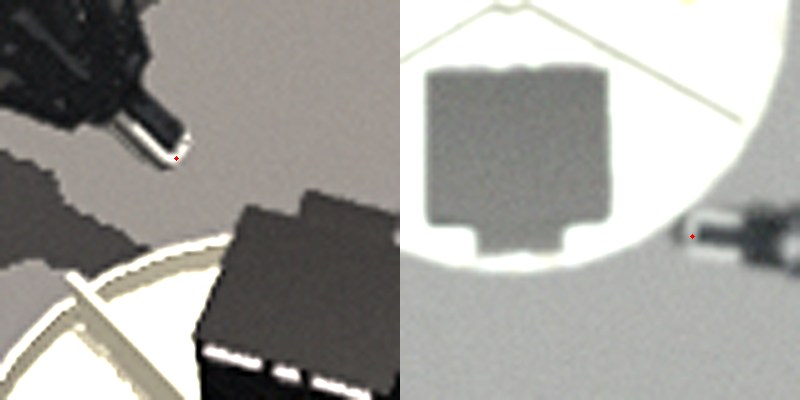

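Emit:
carry_out --moves '[{"gripper":-1,"offset":[-3,0,-20],"twist":[0,0,0]},{"gripper":-1,"offset":[-2,10,-12],"twist":[0,0,0]},{"gripper":-1,"offset":[0,15,0],"twist":[0,0,0]},{"gripper":-1,"offset":[0,10,0],"twist":[0,0,0]},{"gripper":-1,"offset":[0,0,0],"twist":[0,0,0]}]'

```text
clock: 12.85
tcp_pos: [0.5249, -0.0633, 0.0538]
ee_rot: [-2.221, 0.054, -0.204]
ft_force: [-0.6, -0.7, -0.3]
width: -0.0001
```

```bash
python3 v.py 15
```

```text
12.85 [ 0.5249 -0.0633  0.0538] tip [ 0.5198 -0.0876  0.0724] z [ 0.166  0.783 -0.6  ] F [-0.6 -0.7 -0.3] q [ 0.75  0.9  -0.3   1.84 -0.81  0.96 -0.44]
```

View pics/v15.png

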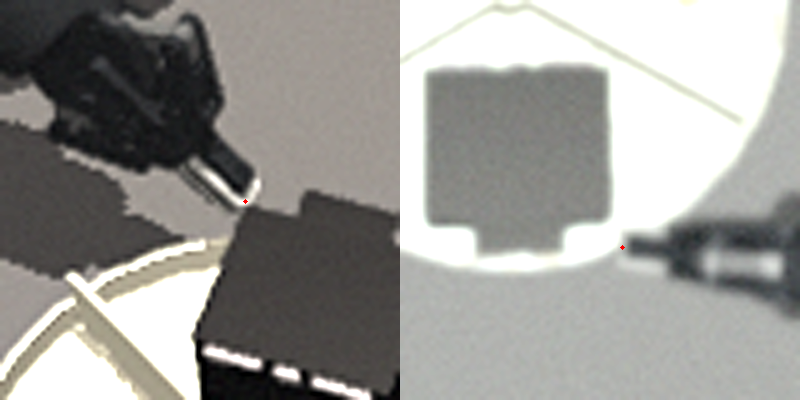

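Emit:
carry_out --moves '[{"gripper":-1,"offset":[0,6,-6],"twist":[0,0,0]},{"gripper":-1,"offset":[0,6,-5],"twist":[0,0,0]},{"gripper":-1,"offset":[0,5,0],"twist":[0,0,0]},{"gripper":-1,"offset":[0,5,0],"twist":[0,0,0]},{"gripper":-1,"offset":[0,0,0],"twist":[0,0,0]}]'

```text
clock: 13.45
tcp_pos: [0.5255, -0.0421, 0.0416]
ee_rot: [-2.223, 0.056, -0.206]
ft_force: [0.3, 0.1, 0.0]
width: -0.0
```

```bash
python3 v.py 16
```

```text
13.45 [ 0.5255 -0.0421  0.0416] tip [ 0.5203 -0.0663  0.0603] z [ 0.168  0.781 -0.601] F [0.3 0.1 0. ] q [ 0.73  0.91 -0.32  1.87 -0.84  0.9  -0.42]
```

View pics/v16.png

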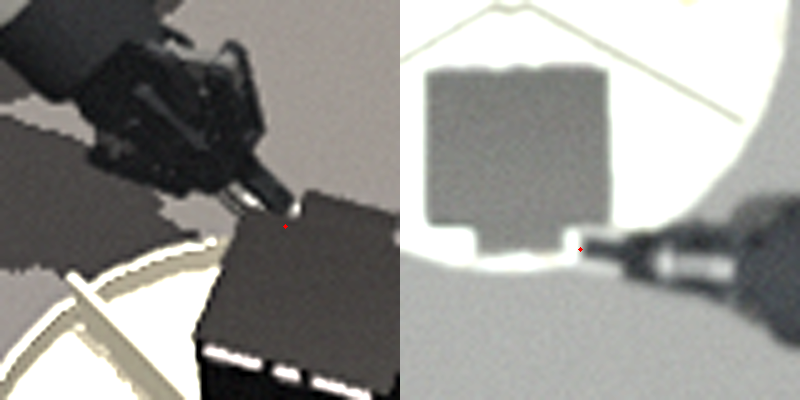

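Emit:
carry_out --moves '[{"gripper":-1,"offset":[0,5,0],"twist":[0,0,0]},{"gripper":-1,"offset":[0,5,0],"twist":[0,0,0]},{"gripper":-1,"offset":[0,0,0],"twist":[0,0,0]},{"gripper":-1,"offset":[0,0,3],"twist":[0,0,0]},{"gripper":-1,"offset":[0,0,3],"twist":[0,0,0]}]'

```text
clock: 14.05
tcp_pos: [0.5258, -0.0325, 0.0479]
ee_rot: [-2.224, 0.057, -0.207]
ft_force: [-0.3, 0.5, 0.1]
width: 0.0002
```

```bash
python3 v.py 17
```

```text
14.05 [ 0.5258 -0.0325  0.0479] tip [ 0.5205 -0.0567  0.0665] z [ 0.169  0.781 -0.602] F [-0.3  0.5  0.1] q [ 0.72  0.9  -0.33  1.88 -0.85  0.89 -0.43]
```

View pics/v17.png

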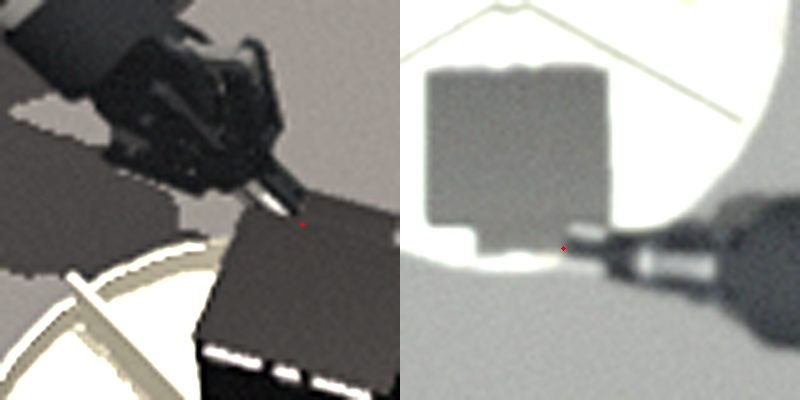

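Emit:
carry_out --moves '[{"gripper":-1,"offset":[0,0,4],"twist":[0,0,0]},{"gripper":-1,"offset":[0,0,4],"twist":[0,0,0]},{"gripper":-1,"offset":[0,0,4],"twist":[0,0,0]},{"gripper":-1,"offset":[0,0,4],"twist":[0,0,0]},{"gripper":-1,"offset":[0,0,0],"twist":[0,0,0]}]'

```text
clock: 14.65
tcp_pos: [0.5261, -0.0333, 0.0657]
ee_rot: [-2.225, 0.057, -0.208]
ft_force: [0.1, -0.8, -0.8]
width: 0.0
```

```bash
python3 v.py 18
```

```text
14.65 [ 0.5261 -0.0333  0.0657] tip [ 0.5209 -0.0574  0.0844] z [ 0.17   0.78  -0.603] F [ 0.1 -0.8 -0.8] q [ 0.72  0.86 -0.33  1.89 -0.85  0.91 -0.45]
```

View pics/v18.png

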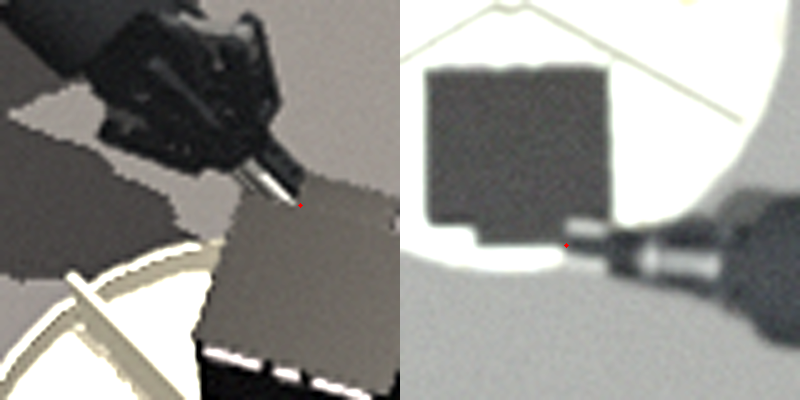

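Emit:
carry_out --moves '[{"gripper":-1,"offset":[1,0,6],"twist":[0,0,0]},{"gripper":-1,"offset":[1,0,6],"twist":[0,0,0]},{"gripper":-1,"offset":[2,1,6],"twist":[0,0,0]},{"gripper":-1,"offset":[4,1,6],"twist":[0,0,0]},{"gripper":-1,"offset":[4,0,6],"twist":[0,0,0]}]'

```text
clock: 15.25
tcp_pos: [0.5383, -0.031, 0.0971]
ee_rot: [-2.224, 0.059, -0.206]
ft_force: [0.2, 0.4, 0.4]
width: 0.0
```

```bash
python3 v.py 19
```

```text
15.25 [ 0.5383 -0.031   0.0971] tip [ 0.533  -0.0551  0.1158] z [ 0.169  0.78  -0.602] F [0.2 0.4 0.4] q [ 0.7   0.81 -0.32  1.87 -0.84  0.96 -0.51]
```

View pics/v19.png

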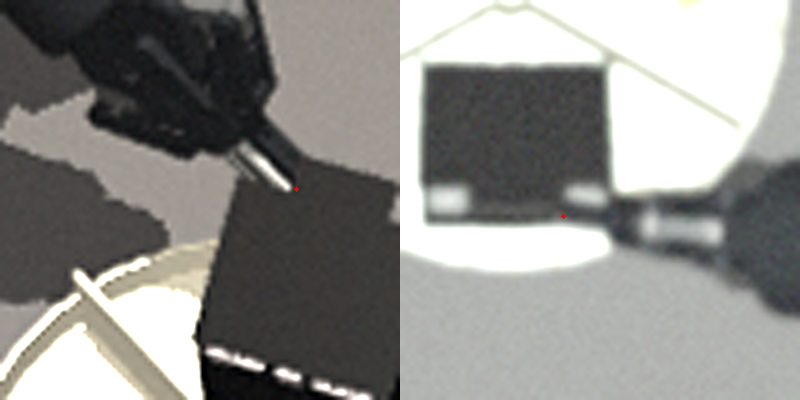

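Emit:
carry_out --moves '[{"gripper":-1,"offset":[5,0,6],"twist":[0,0,0]},{"gripper":-1,"offset":[5,0,6],"twist":[0,0,0]},{"gripper":-1,"offset":[6,0,6],"twist":[0,0,0]},{"gripper":-1,"offset":[6,0,5],"twist":[0,0,0]},{"gripper":-1,"offset":[6,0,4],"twist":[0,0,0]}]'

```text
clock: 15.85
tcp_pos: [0.5686, -0.031, 0.1263]
ee_rot: [-2.224, 0.058, -0.207]
ft_force: [-0.2, 0.2, 0.2]
width: -0.0006
```

```bash
python3 v.py 20
```

```text
15.85 [ 0.5686 -0.031   0.1263] tip [ 0.5633 -0.0552  0.1449] z [ 0.169  0.78  -0.602] F [-0.2  0.2  0.2] q [ 0.67  0.79 -0.32  1.8  -0.83  1.01 -0.59]
```

View pics/v20.png

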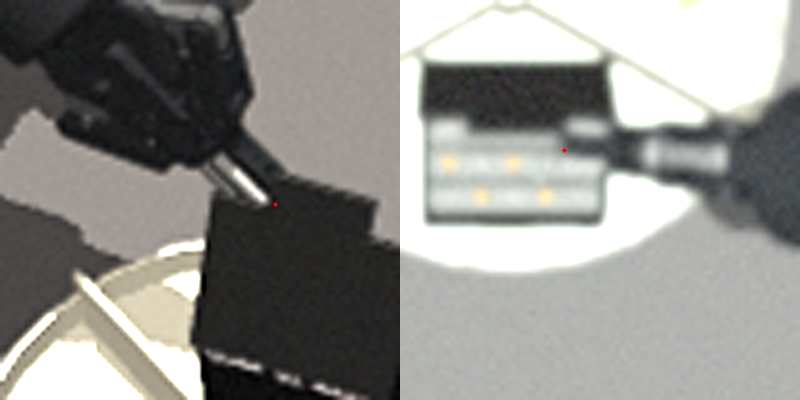

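Emit:
carry_out --moves '[{"gripper":-1,"offset":[7,0,3],"twist":[0,0,0]},{"gripper":-1,"offset":[7,0,3],"twist":[0,0,0]},{"gripper":-1,"offset":[7,0,2],"twist":[0,0,0]},{"gripper":-1,"offset":[7,0,1],"twist":[0,0,0]},{"gripper":-1,"offset":[6,0,0],"twist":[0,0,0]}]'

```text
clock: 16.45
tcp_pos: [0.6051, -0.0308, 0.1357]
ee_rot: [-2.224, 0.058, -0.207]
ft_force: [1.1, -0.3, 0.4]
width: 0.0
```

```bash
python3 v.py 21
```

```text
16.45 [ 0.6051 -0.0308  0.1357] tip [ 0.5998 -0.055   0.1544] z [ 0.169  0.78  -0.602] F [ 1.1 -0.3  0.4] q [ 0.63  0.81 -0.31  1.71 -0.82  1.04 -0.66]
```

View pics/v21.png

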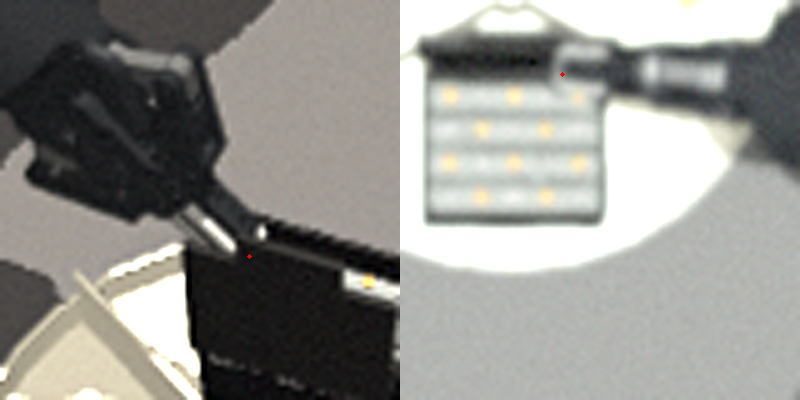

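Emit:
carry_out --moves '[{"gripper":-1,"offset":[4,0,0],"twist":[0,0,0]},{"gripper":-1,"offset":[4,0,0],"twist":[0,0,0]},{"gripper":-1,"offset":[4,0,0],"twist":[0,0,0]},{"gripper":-1,"offset":[4,0,0],"twist":[0,0,0]},{"gripper":-1,"offset":[4,0,0],"twist":[0,0,0]}]'

```text
clock: 17.05
tcp_pos: [0.6259, -0.0309, 0.1351]
ee_rot: [-2.224, 0.059, -0.205]
ft_force: [0.3, 0.7, -0.4]
width: 0.0001
```

```bash
python3 v.py 22
```

```text
17.05 [ 0.6259 -0.0309  0.1351] tip [ 0.6207 -0.0551  0.1538] z [ 0.169  0.78  -0.602] F [ 0.3  0.7 -0.4] q [ 0.61  0.83 -0.3   1.66 -0.82  1.05 -0.69]
```

View pics/v22.png

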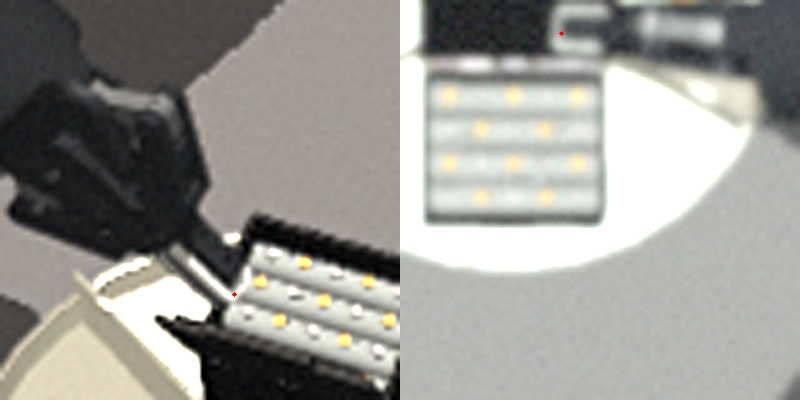

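Emit:
carry_out --moves '[{"gripper":-1,"offset":[-10,0,0],"twist":[0,0,0]},{"gripper":-1,"offset":[-15,0,15],"twist":[0,0,0]},{"gripper":-1,"offset":[-15,-15,30],"twist":[0,0,0]},{"gripper":-1,"offset":[-20,-35,25],"twist":[0,0,0]},{"gripper":-1,"offset":[-20,-40,15],"twist":[0,0,0]}]'

```text
clock: 17.65
tcp_pos: [0.5395, -0.1157, 0.2213]
ee_rot: [-2.219, 0.051, -0.196]
ft_force: [-0.1, 0.1, -0.3]
width: 0.0003
```

Emit:
carry_out --moves '[{"gripper":-1,"offset":[-20,-40,0],"twist":[0,0,0]},{"gripper":-1,"offset":[-20,-40,0],"twist":[0,0,0]},{"gripper":-1,"offset":[-10,-40,0],"twist":[0,0,0]},{"gripper":-1,"offset":[0,-40,0],"twist":[0,0,0]},{"gripper":-1,"offset":[0,0,0],"twist":[0,0,0]}]'

```text
clock: 18.15
tcp_pos: [0.4799, -0.287, 0.2241]
ee_rot: [-2.224, 0.059, -0.201]
ft_force: [-0.3, 0.3, -0.8]
width: 0.0003
```

```bash
python3 st.py; python3 - <<'E'
from h import *
shot('scene','s23',(235,130,385,280));shot('top','t23',(255,120,395,250))
E
```

```text
18.15 [ 0.4799 -0.287   0.2241] r 0.3128 phi -125.3 F [-0.3  0.3 -0.8] yawx -6.6 z [ 0.165  0.781 -0.602] q [ 0.95  0.78 -0.17  1.44 -0.61  1.54 -0.61]
```

View pics/s23.png

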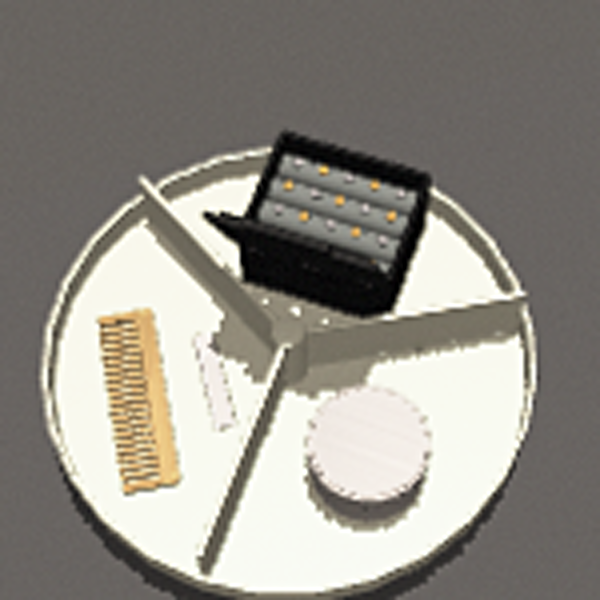

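View pics/t23.png

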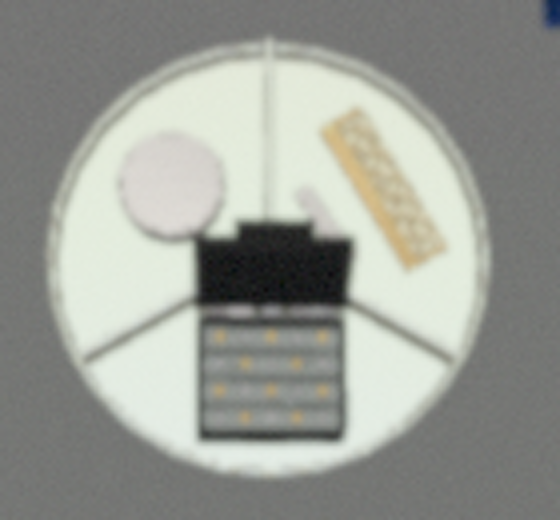

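```bash
python3 - <<'E'
from h import *
from scipy.optimize import least_squares
def fit(n,o,E):
    P=ray(n,[[o[0]+a/4,o[1]+b/4] for a,b in E],.072)[:,:2]
    f=lambda v:(np.c_[v[0]+v[3]*np.cos(v[2]+np.radians([0,120,240])),v[1]+v[3]*np.sin(v[2]+np.radians([0,120,240]))]-P).ravel()
    r=least_squares(f,[.66,-.03,0,.145]);print(n,r.x[:2].round(4),'yaw',np.degrees(r.x[2]).round(2),r.x[3].round(4),(r.fun*1e3).round(1))
fit('scene',(235,130),[(208,577),(522,292),(138,182)]);fit('top',(255,120),[(265,42),(89,362),(453,357)])
fit('scene',(235,130),[(206,573),(524,296),(141,179)]);fit('top',(255,120),[(269,42),(85,360),(452,361)])
# box edges
p=ray('top',[[255+a/4,120+b/4] for a,b in[(199,318),(200,438),(343,440),(344,320)]],.084)[:,:2];print(p.round(4).tolist())
A=lambda i,j:np.degrees(np.arctan2(*(p[j]-p[i])[[1,0]])).round(1);print(A(0,1),A(3,2),A(1,2))
p=ray('scene',[[235+a/4,130+b/4] for a,b in[(286,134),(431,176)]],.084)[:,:2];print(p,A(0,1))
im=cv2.imread('pics/t23_raw.png')[120:250,255:395].max(2);g=cv2.resize(im,None,fx=4,fy=4,interpolation=2)
for x in range(205,340,12):
    c=g[425:460,x].astype(float);print(x,round(425+np.argmax(c>(150)),1),end=' ')
for y in range(330,430,15):
    r=g[y].astype(float);print(y,np.argmax(r[185:]<150)+185, 350-np.argmax(r[355:320:-1]<150)+5,end=' | ')
E
```

```text
scene [ 0.6669 -0.0275] yaw 0.53 0.1473 [-3.2 -2.2 -0.4  3.8  3.5 -1.6]
top [ 0.6585 -0.0336] yaw -0.29 0.1431 [-3.3 -0.2  1.5  3.   1.8 -2.8]
scene [ 0.6662 -0.0271] yaw -0.44 0.147 [-2.4 -2.6 -1.   3.3  3.4 -0.8]
top [ 0.658  -0.0334] yaw -1.34 0.1439 [-3.   0.1  1.6  2.5  1.4 -2.6]
[[0.6122, 0.014], [0.5329, 0.0146], [0.5296, -0.0787], [0.609, -0.0817]]
179.5 177.9 -92.0
[[ 0.53551066 -0.07421845]
 [ 0.53736564  0.02156727]] 88.9
205 441 217 441 229 441 241 442 253 442 265 442 277 442 289 442 301 441 313 441 325 442 337 442 330 199 343 | 345 199 343 | 360 199 343 | 375 199 343 | 390 199 344 | 405 199 344 | 420 199 344 |
```

```bash
python3 - <<'E'
from h import *
a=cv2.imread('pics/top0.png').astype(int);b=cv2.imread('pics/t23_raw.png').astype(int)
for n,(x,y) in dict(hanger=(178,195),dish=(195,279),jar=(437,200),perfume=(452,240)).items():
    print(n,np.abs(a-b)[y-22:y+22,x-22:x+22].max(2).__gt__(40).sum())
from bench import ctrl
print(ctrl.close_job())
E
```

```text
hanger 0
dish 0
jar 0
perfume 491
the job is handed in; nothing more can be done
None
```

```bash
python3 - <<'E'
import cv2,numpy as np
o=np.hstack([cv2.resize(cv2.imread(f'pics/{n}')[100:200,160:260],None,fx=4,fy=4) for n in('scene0.png','s23_raw.png')]);cv2.imwrite('pics/fin.png',o)
E
```

```text
(no output)
```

View pics/fin.png

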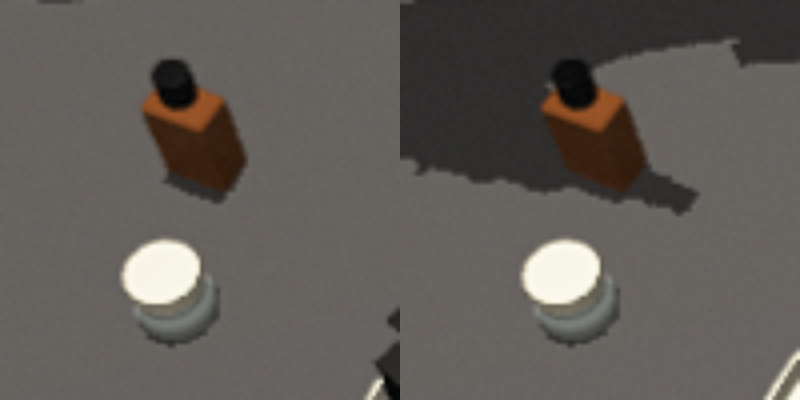

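The job is done and handed in after about 18 s, with no verdict reported. I pushed one wall of the organiser round with the shut fingertips until the earring box stood at the front. Then I lifted the lid tab from below with a tilted fingertip and pushed the lid past upright, and it now leans open by itself.

**What the last pictures show**
- **Lid:** it leans back over the hub with the arm well clear.
- **Direction of the tab:** my last measurements put the tray and box about 1° clockwise of straight ahead. The estimates disagreed a little, from about −0.4° to −2°. The tray had been at about 0° before the lid was lifted, so it crept about 1° during the lift; I left it rather than risk another push.
- **Organiser contents:** the tin, comb and clip lie where they were on the tray.
- **Shelf:** the hanger, dish and jar are unchanged in the picture comparison. The comparison flagged the perfume bottle; a closer look after hand-in suggests only the arm's shadow had changed, and the bottle stands as before.

**What went wrong on the way**
- The real fingertips end about 30 mm short of the reported tool point. On my first two tries the finger passed over the tray wall without touching anything; I found this in the pictures and allowed for it.
- Tilting the tool forward ran into joint limits, so I lifted the lid from the right-hand side instead.
- Wrist force readings stayed around 3 N or less throughout.

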